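# Draw the sample card out from under the riser, slide it into its nest, shut it in

## Task

The limit-sample card has slid under the low instrument riser: take the flat hooked probe by its handle, draw the card out from under the riser's right-hand side and slide it flat along the bench until it is fully home in the sample nest, without touching the card with the gripper or lifting it. Then lay the probe down flat on the bench on the near side of the nest, well clear of it, and swing the nest's hinged window frame fully shut over the card. Leave the piece counter, screw cup, solder spool and relay where they are.

Things in the scene. Friction and masses are not known exactly. Their poses are not given: they have to be found in the camera images.
- sample_card: Limit-sample card: a black plastic frame with a white printed face, 56 x 68 x 10 mm (x, y, z), about 60 g; origin at the centre of its underside. It starts flat on the bench under the riser, with its x axis within 0.2 rad of the riser's.
- riser_low: Low grey instrument riser, fixed: plate 220 x 110 mm (x, y), underside at z = 30 mm, top at 34 mm, on four legs (feet 15 mm across) at x = +-102, y = +-47 mm, open on all sides between them. Origin: its centre on the bench; x points away from the robot, y left, so its right-hand side (-y) looks towards the nest. Beyond its left side at least 50 mm are free before the black test fixture.
- nest: Sample nest, fixed, aluminium: side rails 13 mm high, slot 75 mm wide (y), end stop at x = +28 mm, mouth to -x with rails flared to 85 mm, no raised floor: the card slides in on the bench along +x. Origin: where the centre of the card's underside is when home, its x axis along the nest's x. Rails end at x = -26 mm; the card stands 2 mm proud, so a straight bar across the mouth pushes it home.
- frame (a joint): Hinge of the nest's blue window frame, rad: 0 shut (level over the card, top at z = 21 mm), about 1.5 upright as it starts, 1.9 fully open. It has friction, stays where left and takes about 1 N at its free edge to swing. Frame 74 mm from hinge to free edge, 70 mm wide, 6 mm thick; a lip 11 mm deep under the free edge drops in front of the card, so it shuts only over a card within 2 mm of home.
- frame_hinge (a point): Point on the frame's hinge axis (along the nest's y), middle of the nest, 37 mm to the +x side of the nest's origin, z = 18 mm.
- frame_edge (a point): Middle of the frame's free edge; moves with the frame in an arc of 74 mm about the hinge. With the frame shut it is on the nest's -x side, with the frame upright about 92 mm above the bench.
- probe: Flat hooked probe, 0.16 kg: steel strip 18 mm wide, 5 mm thick, along the body's x from -55 to +169 mm; side hook at the front end (x = +155 to +169 mm, out to y = +51 mm); its right edge (y = -9 mm) is straight all along. A black bar handle 70 x 20 x 22 mm stands on two posts over x = -35 to +35 mm, 25 to 47 mm above the strip's underside. Origin: on the underside, below the middle of the handle.
- probe_grip (a point): Middle of the probe's handle, 36 mm above the strip's underside: grip it from above, fingers across the 20 mm width.
- probe_hook (a point): Middle of the hook's inner (rear) face, at x = +155, y = +30 mm of the probe: the face that draws the card.
- piece_counter: Bystander on top of the riser: black piece counter box 90 x 72 x 27 mm; origin at the centre of its underside.
- screw_cup: Bystander on top of the riser: light cup of screws, 51 mm wide, 42 mm high; origin at the centre of its underside.
- solder_spool: Bystander on the bench: solder spool with blue flanges, 56 mm in diameter, 43 mm high; origin at the centre of its underside.
- relay: Bystander on the bench: blue relay block 21 x 28 x 35 mm; origin at the centre of its underside.

How it is judged:
By the outcome, as a careful person would: the job done as asked, in the order asked, and still so for the second after the job is handed in, with the robot touching nothing.
It also fails if it takes over 67 s, if anything falls off the work surface, if the arm or the gripper's body presses on something with over 40 N, if the wrist force passes 120 N, or if a joint passes its speed limit or range.

## Robot

A 6-joint arm with a two-finger parallel gripper is mounted at the origin on a cart in front of the work surface, level with it; the furniture and walls round the work are solid. World frame = base frame: x ahead of the robot, y to its left, z up, the work surface at z = 0. Lengths are in m, angles in rad, forces in N, time in s.
With the tool pointing down it reaches from about 0.35 to 0.975 m from the base axis. Payload 4.9 kg.
Tool frame: the origin (TCP) lies at the very end of the fingers, on their centre line; the grasp point (between the pads) lies 19 mm behind it; z points along the fingers, y is the line along which they close (so a half turn about z gives the same grasp; the last joint's range is limited). The gripper opens to 85 mm and grips with 20 to 120 N. Pads are 22 mm wide; open, the fingers measure 114 mm over their backs; the gripper's body (76 mm by 85 mm) begins 54 mm behind the grasp point. The pads swing forward as they close: fully open they stand 13 mm farther back than shut.
Start: joints at [1.23, 0.053, 1.613, -0, 1.476, -0.119], TCP at [0.137, 0.61, 0.231] pointing down, gripper open.
Joint ranges: [-3.01, 3.01], [-1.01, 2.22], [0.06, 2.58], [-1.02, 4.17], [0.09, 2.62], [-3.14, 3.14]. Speed limits (rad/s): [2.57, 2.57, 3.14, 3.14, 3.14, 3.14].

## Interface

Orientations are given as a unit quaternion [w, x, y, z].
In Python, from plant import * gives the robot as it stands.
- The arm moves only by the tool jog_arm, never from a script. Its argument "moves" is a list that holds one entry, the list of rows, each a list of 7 numbers: the finger opening in cm, from 0 to 8.54, then the shift along the tool's x, y, z in cm, then the turn, a rotation vector about the tool's x, y, z in rad. A call has 1 to 20 rows; each row shifts and turns the commanded pose from where the row before left it, along the tool's axes as they then stand; what a row does not reach is not made up. A row lasts 1/12 s, in which the tool goes at most 41.7 mm and 7.16 degrees, less where a joint would pass 70% of its speed; a pose out of reach is approached as far as the arm can. A call is refused whole if a number of a shift passes 4.17 or a number of a turn 0.125, either way. A call with a gripper value outside its range is refused whole. The fingers move at their own pace and stop on an object; the grip force is fixed at half the most. Time passes only in rows, so rows that do not move let the fingers close. It gives the time, the measured TCP pose, the force, the opening and the grip force at its end, in the units of the state.
- state(): the state, without advancing time (a new reading comes with each control period).
- grab_frame(name): name is "scene" or "side" or "wrist"; returns a dict with "color" (420x560x3 uint8, blue, green, red), "depth" (420x560 float32, m along the optical axis (not along the pixel's ray), 0 where there is no reading), "fx", "fy", "cx", "cy" (pixels), "R" (3x3) and "t" (3): a world point X has camera coordinates R X + t. Camera axes: x right, y down, z forward; pixel columns grow to the right and rows downward; lengths in m; the calibration is good to about 2 mm. The wrist camera is an equidistant fisheye: a pixel r from the principal point sees the ray r / f radians off the axis. A picture is of the moment at which its call begins.
- job_done(): hands the job in; it is judged then, once.
Trained networks look in a picture, given as the dict that the camera call returned (one of the last four; its "shot" number tells which), for a name from the list of things; names that differ only in an ending like _2 or _b are one class to them, and where a whole thing is asked for, a point or a joint stands for the part that bears it (a point fixed in the world has none). Each returns a list of dicts, best first, with "p" (0 to 1); they miss things now and then, are a little off and sometimes report something else, mostly with a low value. They report only what shows in the picture. A call takes as long as a camera call.
- recognise(name, picture): "rect" ([centre column, centre row, width, height] in pixels, round what is visible of it).
- regions_of(name, picture): "pixels" (420x560 bool, what is visible of it) and "rect" ([centre column, centre row, width, height] in pixels, round what is visible of it).
The state is a dict: "time": time; "joint_pos": joint angles; "joint_vel": joint speeds; "joint_efforts": joint torques, N m; "tool_pos": TCP position; "tool_rot": TCP orientation; "contact_force": force on the tool from outside, world axes, zero at the start; "ft_torque": the same for the moment, N m; "gripper_width": opening from 0.0 (shut) to 1.0 (fully open); "grasp_force": force on a finger pad.
Only numpy, scipy, OpenCV 4.12 (cv2) and the standard library are available. Lean on these libraries where they do the work, as an engineer would, in place of code of your own. Each camera call takes 0.05 s, during which the arm holds its last target. There are 200 camera calls.

## Working session

There is one attempt and no reset: what is moved stays moved. The work goes in short steps, Python scripts to look and compute and a tool call to move; the robot and the scene stay as the last step left them, time stands still between calls to the robot, and variables do not carry over. Pictures are saved under pics/ and viewed, at most 10 in all, crops included, and the job is handed in when it is done.

Besides the shell and the picture viewer there is one more tool, called after "Emit:" by a JSON object that holds its "api" and its "payload". jog_arm: Moves the arm, as the interface text tells. Its arguments: {"type":"object","properties":{"moves":{"type":"array"}},"required":["moves"]}

```bash
ls; mkdir -p pics
cat > h.py <<'E'
from plant import *
import numpy as np, cv2
from scipy.spatial.transform import Rotation as Ro
def pts(f,mask=None):
    d=f["depth"]; m=d>0
    if mask is not None: m&=mask
    v,u=np.nonzero(m); z=d[v,u]
    P=np.stack([(u-f["cx"])/f["fx"]*z,(v-f["cy"])/f["fy"]*z,z],1)
    return (P-f["t"])@np.array(f["R"])
def q(): 
    s=state(); return np.array(s["tool_pos"]),np.array(s["tool_rot"])
E
python3 - <<'E'
from h import *
s=state(); print(s["time"],s["tool_pos"],s["tool_rot"],s["gripper_width"])
fs={}
for n in ["scene","side"]:
    f=grab_frame(n); cv2.imwrite(f"pics/{n}0.png",f["color"]); np.savez(f"{n}0.npz",**{k:f[k] for k in ["color","depth","fx","fy","cx","cy","R","t"]})
    print(n, "cam at", -np.array(f["R"]).T@np.array(f["t"]), np.array(f["R"])[2])
    for nm in ["sample_card","riser_low","nest","frame","probe","probe_grip","piece_counter","screw_cup","solder_spool","relay"]:
        r=regions_of(nm,f)
        if r:
            P=pts(f,r[0]["pixels"])
            print(nm,round(r[0]["p"],2),np.round(r[0]["rect"]),len(P), np.round(np.percentile(P,[2,50,98],axis=0),3).tolist() if len(P) else "")
        else: print(nm,"none")
E
```

```text
pics
0.0 [0.13728747 0.60908951 0.23005116] [-2.25285556e-04  1.10678516e-01  9.93855716e-01 -1.01573199e-03] 1.0029721378245424
scene cam at [0.05447418 0.2420974  0.67809592] [ 0.47663981 -0.62886891 -0.61427876]
sample_card none
riser_low 0.8 [252. 288. 125. 116.] 2990 [[0.381, -0.305, 0.006], [0.44, -0.215, 0.035], [0.602, -0.17, 0.037]]
nest 0.96 [265. 203.  56.  63.] 1520 [[0.561, -0.459, 0.002], [0.613, -0.413, 0.027], [0.627, -0.365, 0.093]]
frame 0.7 [255. 194.  30.  44.] 875 [[0.601, -0.45, 0.018], [0.615, -0.415, 0.057], [0.623, -0.385, 0.093]]
probe 0.58 [317. 242.  29.  79.] 968 [[0.409, -0.516, 0.001], [0.44, -0.385, 0.007], [0.549, -0.331, 0.049]]
probe_grip 0.62 [315. 242.  28.  84.] 927 [[0.408, -0.517, 0.002], [0.439, -0.385, 0.007], [0.549, -0.329, 0.049]]
piece_counter 0.56 [231. 266.  65.  52.] 1989 [[0.478, -0.272, 0.038], [0.516, -0.23, 0.056], [0.566, -0.199, 0.062]]
screw_cup none
solder_spool 0.85 [267. 183.  25.  24.] 279 [[0.616, -0.516, 0.002], [0.625, -0.492, 0.042], [0.669, -0.472, 0.047]]
relay none
side cam at [ 0.33889623 -1.09567112  0.49866522] [ 0
[... 362 characters left out ...]
, 0.092]]
frame 0.55 [312. 220.  14.  45.] 431 [[0.6, -0.456, 0.001], [0.613, -0.428, 0.06], [0.659, -0.274, 0.093]]
probe 0.65 [254. 250.  92.  69.] 1221 [[0.413, -0.52, 0.001], [0.453, -0.407, 0.006], [0.551, -0.319, 0.048]]
probe_grip 0.85 [252. 250.  91.  62.] 1166 [[0.412, -0.521, 0.001], [0.453, -0.407, 0.006], [0.549, -0.332, 0.048]]
piece_counter 0.56 [249. 192.  37.  21.] 819 [[0.479, -0.28, 0.036], [0.522, -0.26, 0.056], [0.566, -0.205, 0.061]]
screw_cup 0.95 [207. 187.  24.  26.] 464 [[0.407, -0.247, 0.037], [0.429, -0.238, 0.062], [0.451, -0.197, 0.076]]
solder_spool 0.64 [340. 251.  30.  32.] 835 [[0.618, -0.518, 0.002], [0.639, -0.503, 0.034], [0.671, -0.462, 0.045]]
relay none
```

Run:
```python
import cv2,numpy as np
a=cv2.imread("pics/scene0.png")[130:370,150:410]; b=cv2.imread("pics/side0.png")[150:320,140:400]
cv2.imwrite("pics/a1.png",cv2.resize(a,None,fx=2.5,fy=2.5,interpolation=2)); cv2.imwrite("pics/b1.png",cv2.resize(b,None,fx=3,fy=3,interpolation=2))
# top-down height/colour map, fused; 1.0 mm per px; x up, y left
from h import pts
x0,x1,y0,y1=.34,.72,-.56,-.14; S=1000
W=int((y1-y0)*S);H=int((x1-x0)*S); im=np.zeros((H,W,3),np.uint8); 
for n in ["scene","side"]:
    f=dict(np.load(n+"0.npz")); P=pts(f); c=f["color"][f["depth"]>0]
    o=np.argsort(P[:,2]); P=P[o];c=c[o]
    k=(P[:,0]>x0)&(P[:,0]<x1)&(P[:,1]>y0)&(P[:,1]<y1)&(P[:,2]<.12);P=P[k];c=c[k]
    for p,cc in zip(P,c):
        cv2.circle(im,(int((y1-p[1])*S),int((x1-p[0])*S)),1,cc.tolist(),-1)
for i in range(0,H,50): cv2.putText(im,f"{x1-i/S:.2f}",(0,i+4),0,.3,(0,0,255))
for i in range(0,W,50): cv2.putText(im,f"{y1-i/S:.2f}",(i,H-3),0,.3,(0,0,255))
cv2.imwrite("pics/top1.png",cv2.resize(im,None,fx=1.5,fy=1.5))
```

```text
(no output)
```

View pics/a1.png

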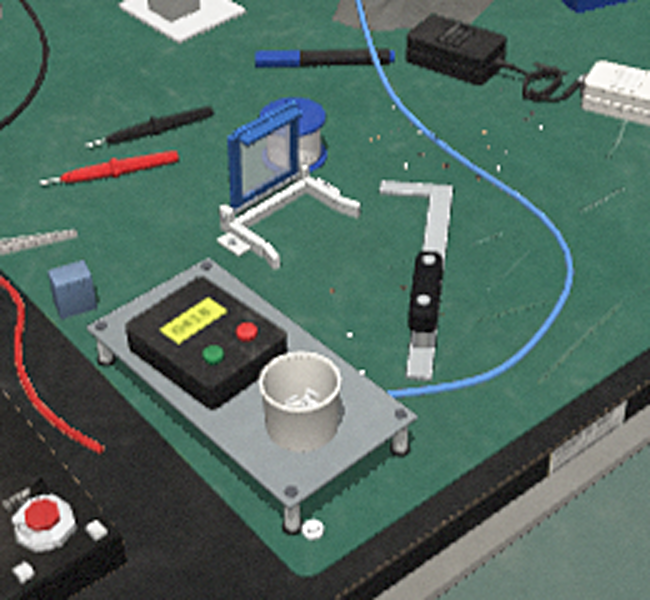

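View pics/b1.png

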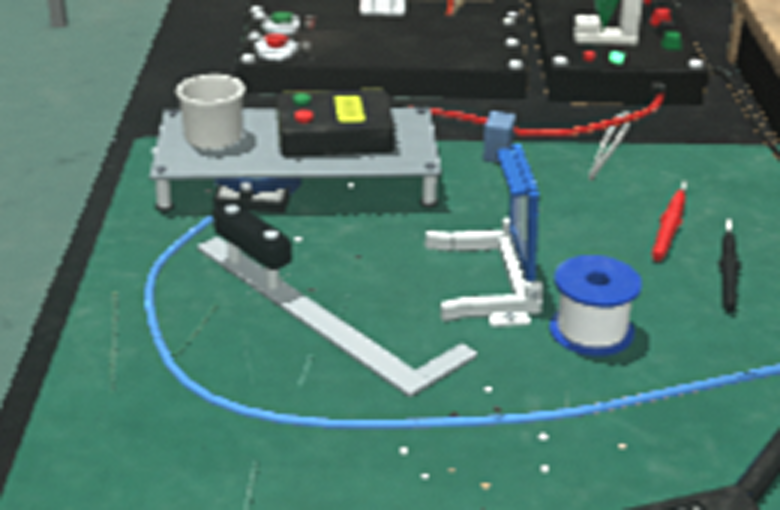

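View pics/top1.png

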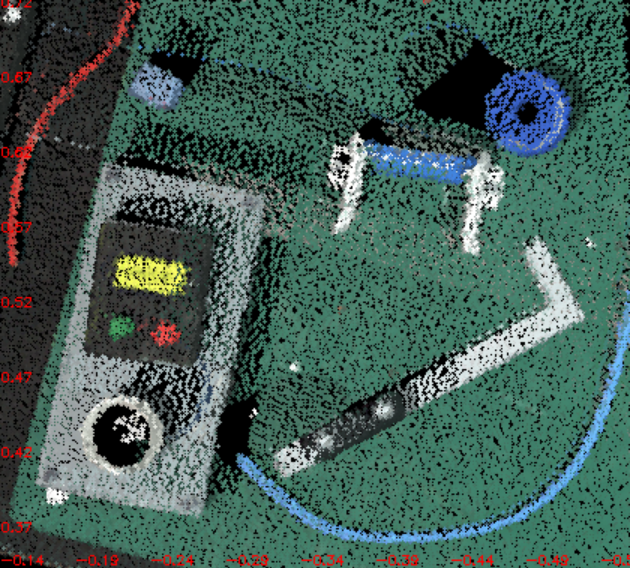

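Pictures: the scene view shows the riser with counter and cup at lower centre, the nest with its upright blue frame at about crop (265,170), and the probe at (430,270) with its hook end at the top. The side view shows the card's near edge just under the riser at crop (250,190). The top map agrees: the probe points along roughly (0.47,-0.88), and the riser and nest are both yawed about -0.2. Next I fit exact poses.

```bash
cat > fit.py <<'E'
import cv2,numpy as np
from h import pts
def load():
    P=[];C=[];S=[]
    for i,n in enumerate(["scene","side"]):
        f=dict(np.load(n+"0.npz")); P.append(pts(f)); C.append(f["color"][f["depth"]>0]); S.append(np.full(len(P[-1]),i))
    return np.vstack(P),np.vstack(C).astype(int),np.hstack(S)
def box(P,x0,x1,y0,y1,z0,z1): return (P[:,0]>x0)&(P[:,0]<x1)&(P[:,1]>y0)&(P[:,1]<y1)&(P[:,2]>z0)&(P[:,2]<z1)
def ln(a):
    c=a.mean(0); u,s,v=np.linalg.svd(a-c); return c,np.arctan2(v[0,1],v[0,0]),s[1]/len(a)**.5
E
python3 - <<'E'
from fit import *
P,C,S=load(); b,g,r=C.T
for s in (0,1,None):
    k0=(S==s) if s is not None else S>=0
    print("view",s)
    k=k0&box(P,.37,.62,-.33,-.15,.028,.04); print(" riser",k.sum(),cv2.minAreaRect((P[k,:2]*1000).astype(np.float32)),P[k,2].mean())
    k=k0&box(P,.38,.57,-.54,-.31,.002,.012)&(r>110)&(abs(b-r)<50); print(" strip",k.sum(),P[k,2].mean()); A=P[k,:2]
    bx=cv2.minAreaRect((A*1000).astype(np.float32)); print("  ",bx)
    k=k0&box(P,.38,.57,-.54,-.31,.035,.056)&(r<90); print(" handle",k.sum(),ln(P[k,:2]),np.percentile(P[k,2],[10,50,90]),cv2.minAreaRect((P[k,:2]*1000).astype(np.float32)))
    k=k0&box(P,.58,.65,-.48,-.35,.03,.1)&(b>r+50); print(" frame",k.sum(),ln(P[k,:2]),np.percentile(P[k],[1,99],axis=0))
    for z0,z1 in((.02,.05),(.05,.07),(.07,.086),(.086,.1)):
        kk=k&box(P,0,1,-1,1,z0,z1); print("   z",z0,kk.sum(),P[kk].mean(0))
    k=k0&box(P,.54,.66,-.49,-.34,.006,.02)&(b>120)&(abs(b-r)<45)
    A=P[k,:2]; print(" rails",k.sum(),P[k,2].mean())
    for lo,hi in((-.395,-.34),(-.49,-.43)):
        q=A[(A[:,1]>lo)&(A[:,1]<hi)&(A[:,0]<.605)]; print("   rail",len(q),ln(q),q.min(0),q.max(0))
    k=k0&box(P,.4,.62,-.31,-.2,.0035,.02); A=P[k]; print(" under",k.sum()); 
    if s==1:
        w=k&(r>110)&(b>110); print(" white",w.sum(),np.round(P[w],3)[:60].tolist())
        d=k&(r<70)&(g<70)&(b<90)&box(P,.4,.5,-.4,0,0,1); print(" dark",d.sum(),np.percentile(P[d],[2,50,98],axis=0))
E
```

```text
view 0
 riser 3172 ((493.7874755859375, -241.11134338378906), (111.63883972167969, 222.59666442871094), 78.24722290039062) 0.034774585020769244
 strip 568 0.0058333949346203815
   ((518.6473999023438, -409.46966552734375), (132.69253540039062, 255.23004150390625), 28.099592208862305)
 handle 289 (array([ 0.43058919, -0.3672039 ]), np.float64(-1.0789328172080457), np.float64(0.006064764384715299)) [0.04037526 0.04647893 0.04857854] ((434.1492919921875, -373.31427001953125), (20.126737594604492, 71.25279235839844), 27.99399185180664)
 frame 384 (array([ 0.61331042, -0.41445809]), np.float64(1.4352159446678165), np.float64(0.0062093904745228615)) [[ 0.59821143 -0.47829401  0.03145525]
 [ 0.62527814 -0.3839537   0.09423363]]
   z 0.02 67 [ 0.61884724 -0.42025889  0.04066093]
   z 0.05 55 [ 0.61618291 -0.41176045  0.06020718]
   z 0.07 40 [ 0.61823224 -0.39819312  0.07721344]
   z 0.086 222 [ 0.61004094 -0.41630636  0.09080812]
 rails 438 0.012029109553030699
   rail 87 (array([ 0.58578555, -0.3701706 ]), np.float64(2.932866825683899), np.float64(0.0033407729694999)) [ 0.56371653 -0.37895
[... 3674 characters left out ...]
1397), np.float64(0.009400732378833522)) [[ 0.59870591 -0.47885933  0.03137067]
 [ 0.64617157 -0.38406355  0.09407508]]
   z 0.02 165 [ 0.62421961 -0.44092612  0.04086765]
   z 0.05 85 [ 0.61505572 -0.42427711  0.06014365]
   z 0.07 61 [ 0.61557129 -0.41709297  0.07772752]
   z 0.086 372 [ 0.60998321 -0.41912193  0.09078015]
 rails 798 0.011835827819400936
   rail 170 (array([ 0.58544382, -0.37212339]), np.float64(2.89379722093435), np.float64(0.003576733061014555)) [ 0.56371653 -0.38087143] [ 0.60467189 -0.35951737]
   rail 243 (array([ 0.57892961, -0.45604841]), np.float64(3.0377043153494334), np.float64(0.0039009085286932227)) [ 0.54961628 -0.47092417] [ 0.60492239 -0.44234717]
 under 378
```

```bash
cat > plan.py <<'E'
import numpy as np
from h import q,Ro
def cur():
    p,r=q(); R=Ro.from_quat(r[[1,2,3,0]]).as_matrix(); return p,np.arctan2(R[1,1],R[0,1]),R
def plan(wps,start=None):
    """wps: (x,y,z,alpha,rows,opening cm); alpha=yaw of tool y. prints rows"""
    p,a,R=cur() if start is None else (*start,None)
    if start is None: print("now",np.round(p,4),"a",round(a,4),"tilt",np.round(R[:2,2],4))
    p=p.copy()
    for x,y,z,al,n,o in wps:
        T=np.array([x,y,z]); da=(al-a)
        out=[]
        p0,a0=p.copy(),a
        for i in range(1,n+1):
            g=p0+(T-p0)*i/n; ga=a0+da*i/n
            d=g-p; s,c=np.sin(a),np.cos(a)
            t=np.array([-s*d[0]+c*d[1], c*d[0]+s*d[1], -d[2]])*100
            t=np.round(t,2); w=round(-(ga-a),3)
            t_=t/100; p=p+np.array([-s*t_[0]+c*t_[1], c*t_[0]+s*t_[1], -t_[2]]); a=a-w
            out.append(f"[{o},{t[0]:g},{t[1]:g},{t[2]:g},0,0,{w:g}]")
        print("->",np.round([x,y,z,al],4)); print(",".join(out))
E
python3 - <<'E'
from fit import *
P,C,S=load(); b,g,r=C.T
for s in (0,1):
    k=(S==s)&box(P,.58,.65,-.48,-.36,.086,.1)&(b>r+50)
    a=P[k,:2]; m=np.median(a,0); a=a[np.abs(a-m).max(1)<.06]; 
    print("frame top",len(a),ln(a),cv2.minAreaRect((a*1000).astype(np.float32)))
R=np.hypot(P[:,0],P[:,1]); th=np.arctan2(P[:,1],P[:,0])
k=(R>.45)&(R<.8)&(P[:,2]>.12)&(th<1.2)&(th>-1.2)
print("high pts",k.sum()); h,e=np.histogram(th[k],12); print(h,np.round(e,2)); 
for i in range(12):
    kk=k&(th>=e[i])&(th<=e[i+1]); 
    if kk.any(): print(np.round(e[i],2),P[kk,2].max().round(3))
from plan import *
p,a,_=cur(); print(a)
E
```

```text
frame top 222 (array([ 0.61004094, -0.41630636]), np.float64(1.3913809408587534), np.float64(0.0054233324273993515)) ((610.2318725585938, -417.5625305175781), (69.4308090209961, 19.6523380279541), 81.13353729248047)
frame top 150 (array([ 0.60989777, -0.42328898]), np.float64(-1.7117349163209465), np.float64(0.004938569999505863)) ((610.1077880859375, -419.93780517578125), (70.9869155883789, 16.980735778808594), 81.29573822021484)
high pts 898
[ 45  78  78  61  36   1   0   1  68 161 220 149] [-0.08 -0.07 -0.05 -0.04 -0.02 -0.    0.01  0.03  0.04  0.06  0.07  0.09
  0.1 ]
-0.08 0.141
-0.07 0.14
-0.05 0.135
-0.04 0.131
-0.02 0.125
-0.0 0.12
0.03 0.121
0.04 0.158
0.06 0.183
0.07 0.211
0.09 0.212
1.3490022434183775
```

Run:
```python
from h import *
f=grab_frame("wrist"); a=cv2.imread("pics/scene0.png"); b=cv2.imread("pics/side0.png")
im=np.hstack([cv2.resize(x,(400,300)) for x in (a,b)]); im=np.vstack([im,np.zeros_like(im)]); im[300:,:400]=cv2.resize(f["color"],(400,300))
cv2.imwrite("pics/all.png",im)
```

```text
(no output)
```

View pics/all.png

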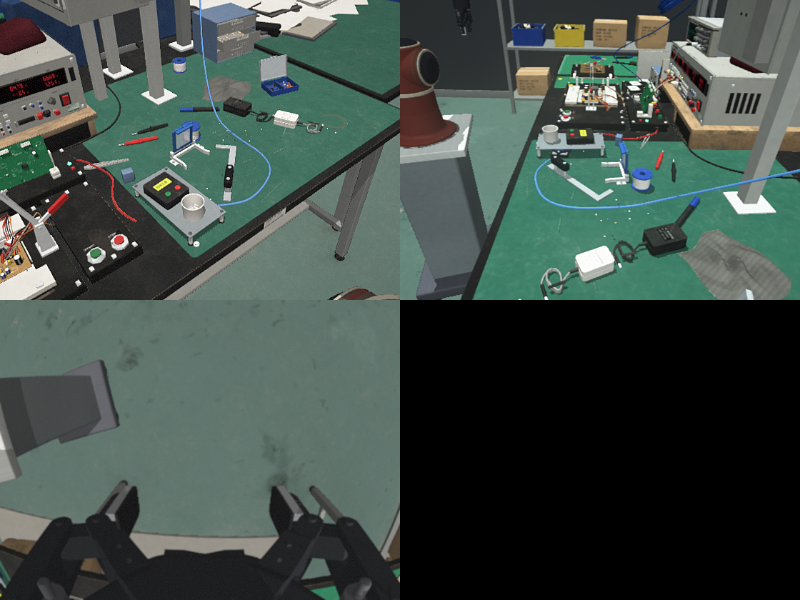

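Run:
```python
from plan import *
a=1.349; s=-4.0/35
w=[(.25,.55,.36,6),(.44,.35,.38,7),(.54,.1,.38,7),(.54,-.15,.38,7),(.4347,-.3752,.15,8)]
o=[]
for x,y,z,n in w: a+=s*n; o.append((x,y,z,a,n,6))
plan(o)
```

```text
now [0.1375 0.6097 0.2313] a 1.349 tilt [-0. -0.]
-> [0.25   0.55   0.36   0.6633]
[6,-2.05,-0.56,-2.14,0,0,0.114],[6,-2.1,-0.32,-2.15,0,0,0.115],[6,-2.12,-0.08,-2.14,0,0,0.114],[6,-2.11,0.17,-2.15,0,0,0.114],[6,-2.09,0.4,-2.14,0,0,0.114],[6,-2.02,0.64,-2.15,0,0,0.115]
-> [ 0.44    0.35    0.38   -0.1367]
[6,-3.92,0.38,-0.29,0,0,0.114],[6,-3.86,0.83,-0.28,0,0,0.114],[6,-3.73,1.25,-0.29,0,0,0.115],[6,-3.57,1.68,-0.28,0,0,0.114],[6,-3.35,2.07,-0.29,0,0,0.114],[6,-3.1,2.44,-0.28,0,0,0.114],[6,-2.79,2.78,-0.29,0,0,0.115]
-> [ 0.54    0.1     0.38   -0.9367]
[6,-3.34,1.9,0,0,0,0.114],[6,-3.11,2.27,0,0,0,0.114],[6,-2.82,2.61,0,0,0,0.115],[6,-2.51,2.92,0,0,0,0.114],[6,-2.16,3.18,0,0,0,0.114],[6,-1.79,3.41,0,0,0,0.114],[6,-1.38,3.59,0,0,0,0.115]
-> [ 0.54   -0.15    0.38   -1.7367]
[6,-2.12,2.88,0,0,0,0.114],[6,-1.77,3.1,0,0,0,0.114],[6,-1.41,3.28,0,0,0,0.115],[6,-1.02,3.42,0,0,0,0.114],[6,-0.63,3.52,0,0,0,0.114],[6,-0.23,3.56,0,0,0,0.114],[6,0.18,3.57,0,0,0,0.115]
-> [ 0.4347 -0.3752  0.15   -2.651 ]
[6,-0.83,2.99,2.88,0,0,0.114],[6,-0.49,3.07,2.87,0,0,0.115],[6,-0.13,3.11,2.88,0,0,0.114],[6,0.23,3.1,2.87,0,0,0.114],[6,0.57,3.05,2.88,0,0,0.114],[6,0.92,2.97,2.87,0,0,0.115],[6,1.25,2.84,2.88,0,0,0.114],[6,1.57,2.68,2.87,0,0,0.114]
```

Emit:
{"api": "jog_arm", "payload": {"moves": [[[6, -2.05, -0.56, -2.14, 0, 0, 0.114], [6, -2.1, -0.32, -2.15, 0, 0, 0.115], [6, -2.12, -0.08, -2.14, 0, 0, 0.114], [6, -2.11, 0.17, -2.15, 0, 0, 0.114], [6, -2.09, 0.4, -2.14, 0, 0, 0.114], [6, -2.02, 0.64, -2.15, 0, 0, 0.115], [6, -3.92, 0.38, -0.29, 0, 0, 0.114], [6, -3.86, 0.83, -0.28, 0, 0, 0.114], [6, -3.73, 1.25, -0.29, 0, 0, 0.115], [6, -3.57, 1.68, -0.28, 0, 0, 0.114], [6, -3.35, 2.07, -0.29, 0, 0, 0.114], [6, -3.1, 2.44, -0.28, 0, 0, 0.114], [6, -2.79, 2.78, -0.29, 0, 0, 0.115], [6, -3.34, 1.9, 0, 0, 0, 0.114], [6, -3.11, 2.27, 0, 0, 0, 0.114], [6, -2.82, 2.61, 0, 0, 0, 0.115], [6, -2.51, 2.92, 0, 0, 0, 0.114], [6, -2.16, 3.18, 0, 0, 0, 0.114], [6, -1.79, 3.41, 0, 0, 0, 0.114], [6, -1.38, 3.59, 0, 0, 0, 0.115]]]}}

```text
time: 2.82
tool_pos: [0.5403, 0.0981, 0.3802]
tool_rot: [0.0, 0.951, 0.309, 0.0]
contact_force: [0.2, -0.3, 0.1]
gripper_width: 0.698
grasp_force: 0.0
```

Emit:
{"api": "jog_arm", "payload": {"moves": [[[6, -2.12, 2.88, 0, 0, 0, 0.114], [6, -1.77, 3.1, 0, 0, 0, 0.114], [6, -1.41, 3.28, 0, 0, 0, 0.115], [6, -1.02, 3.42, 0, 0, 0, 0.114], [6, -0.63, 3.52, 0, 0, 0, 0.114], [6, -0.23, 3.56, 0, 0, 0, 0.114], [6, 0.18, 3.57, 0, 0, 0, 0.115], [6, -0.83, 2.99, 2.88, 0, 0, 0.114], [6, -0.49, 3.07, 2.87, 0, 0, 0.115], [6, -0.13, 3.11, 2.88, 0, 0, 0.114], [6, 0.23, 3.1, 2.87, 0, 0, 0.114], [6, 0.57, 3.05, 2.88, 0, 0, 0.114], [6, 0.92, 2.97, 2.87, 0, 0, 0.115], [6, 1.25, 2.84, 2.88, 0, 0, 0.114], [6, 1.57, 2.68, 2.87, 0, 0, 0.114]]]}}

```text
time: 4.07
tool_pos: [0.4355, -0.3729, 0.1525]
tool_rot: [0.0, 0.856, -0.517, 0.0]
contact_force: [0.5, -0.8, -0.5]
gripper_width: 0.701
grasp_force: 0.0
```

```bash
cat >> h.py <<'E'
def wpts(f):
    d=f["depth"]; v,u=np.nonzero(d>0); z=d[v,u]; x=(u-f["cx"])/f["fx"]; y=(v-f["cy"])/f["fy"]; r=np.hypot(x,y)+1e-9
    m=r<1.4; k=np.where(m,np.tan(np.minimum(r,1.4))/r,0)
    P=np.stack([x*k*z,y*k*z,z],1)[m]
    return (P-f["t"])@np.array(f["R"]), f["color"][v,u][m].astype(int),(u[m],v[m])
E
python3 - <<'E'
from h import *; from fit import box,ln
from plan import *
f=grab_frame("wrist"); cv2.imwrite("pics/w1.png",f["color"])
P,C,_=wpts(f); b,g,r=C.T
print(cur()[:2])
k=box(P,.38,.5,-.44,-.31,.035,.06)&(r<90); A=(P[k,:2]*1000).astype(np.float32); print("handle",k.sum(),cv2.minAreaRect(A),np.percentile(P[k,2],[5,50,95]))
k=box(P,.38,.57,-.54,-.31,.002,.012)&(r>110)&(abs(b-r)<50); print("strip",k.sum(),P[k,2].mean(),cv2.minAreaRect((P[k,:2]*1000).astype(np.float32)))
for nm in ["sample_card","nest"]:
    q_=regions_of(nm,f); print(nm,[(x["p"],x["rect"]) for x in q_][:2])
E
```

```text
(array([ 0.43078427, -0.37450973,  0.14557462]), np.float64(-2.664306808403421))
handle 1781 ((437.0069274902344, -376.0570068359375), (19.8400936126709, 67.87390899658203), 28.277667999267578) [0.0407     0.04435913 0.04573275]
strip 3681 0.00356775061240268 ((513.789306640625, -399.434326171875), (131.09486389160156, 223.08396911621094), 27.914836883544922)
sample_card [(0.58, [228.6, 265.8, 50.1, 39.7])]
nest [(0.85, [140.0, 77.2, 153.4, 133.3])]
```

View pics/w1.png

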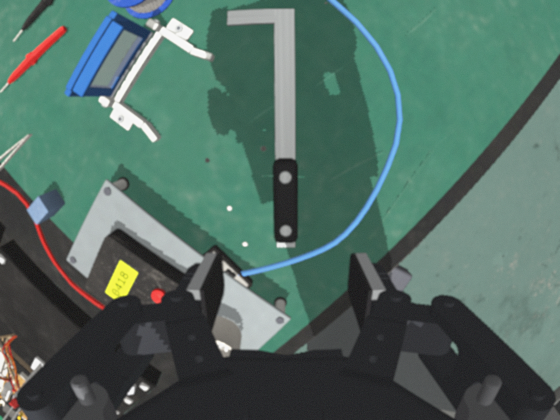

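Run:
```python
from h import *; from fit import box,ln
from plan import *
f=grab_frame("wrist"); P,C,_=wpts(f); b,g,r=C.T; print(cur()[:2])
k=box(P,.38,.5,-.44,-.31,.035,.06)&(r<90); A=(P[k,:2]*1000).astype(np.float32); print("handle",k.sum(),cv2.minAreaRect(A))
k=box(P,.54,.66,-.49,-.34,.007,.02)&(b>120)&(abs(b-r)<45); A=P[k,:2]; print("rails",k.sum(),np.percentile(P[k,2],[10,50,90]))
# nest template fit: local coords score
best=[]
for yaw in np.arange(-.26,-.06,.01):
    c,s=np.cos(yaw),np.sin(yaw); L=np.stack([A[:,0]*c+A[:,1]*s,-A[:,0]*s+A[:,1]*c],1)
    h,e=np.histogram(L[:,0],np.arange(.5,.9,.002)); hy,ey=np.histogram(L[:,1],np.arange(-.6,0,.002))
    best.append((h.max(),round(yaw,3),e[h.argmax()],sorted(hy)[-3:]))
print(sorted(best)[-4:])
k2=box(P,.58,.65,-.48,-.36,.08,.1)&(b>r+50); a=P[k2,:2]; print("frame top",len(a),cv2.minAreaRect((a*1000).astype(np.float32)))
np.savez("rails.npz",A=A)
k=box(P,.40,.50,-.32,-.25,.004,.02)&((r>120)|(r<70)); print("card pts",k.sum()); a=P[k]; print(np.percentile(a,[2,50,98],axis=0))
plan([(.4365,-.3758,.06,-1.077-np.pi/2,3,5),(.4365,-.3758,.017,-1.077-np.pi/2,4,5)])
```

```text
(array([ 0.43564588, -0.37173842,  0.15253665]), np.float64(-2.651960905910489))
handle 1824 ((436.9783630371094, -376.224365234375), (19.86383628845215, 67.9924545288086), 28.29712677001953)
rails 1764 [0.00831398 0.01048991 0.01667133]
[(np.int64(246), np.float64(-0.21), np.float64(0.6880000000000002), [np.int64(131), np.int64(141), np.int64(142)]), (np.int64(249), np.float64(-0.16), np.float64(0.6740000000000002), [np.int64(125), np.int64(132), np.int64(146)]), (np.int64(251), np.float64(-0.18), np.float64(0.6800000000000002), [np.int64(123), np.int64(137), np.int64(142)]), (np.int64(260), np.float64(-0.2), np.float64(0.6860000000000002), [np.int64(139), np.int64(140), np.int64(144)])]
frame top 1892 ((611.0228881835938, -418.8594055175781), (70.226318359375, 18.851449966430664), 81.16901397705078)
card pts 418
[[ 0.40950231 -0.30697079  0.00439057]
 [ 0.44534138 -0.28456438  0.00777678]
 [ 0.47682015 -0.27320226  0.01233135]]
now [ 0.4356 -0.3717  0.1525] a -2.652 tilt [-0.0012  0.002 ]
-> [ 0.4365 -0.3758  0.06   -2.6478]
[5,0.13,0.04,3.08,0,0,-0.001],[5,0.14,0.04,3.09,0,0,-0.002],[5,0.13,0.04,3.08,0,0,-0.001]
-> [ 0.4365 -0.3758  0.017  -2.6478]
[5,-0,-0,1.08,0,0,-0],[5,-0,-0,1.07,0,0,-0],[5,-0,-0,1.08,0,0,-0],[5,-0,-0,1.07,0,0,-0]
```

Emit:
{"api": "jog_arm", "payload": {"moves": [[[5, 0.13, 0.04, 3.08, 0, 0, 0], [5, 0.14, 0.04, 3.09, 0, 0, 0], [5, 0.13, 0.04, 3.08, 0, 0, -0.004], [5, 0, 0, 0, 0, 0, 0], [5, 0, 0, 0, 0, 0, 0]]]}}

```text
time: 4.68
tool_pos: [0.4375, -0.3746, 0.0612]
tool_rot: [-0.0, 0.859, -0.512, -0.001]
contact_force: [0.6, -0.4, 0.2]
gripper_width: 0.584
grasp_force: 0.0
```

Run:
```python
from plan import *
print([np.round(cur()[0],4) for _ in range(3)])
plan([(.4368,-.3761,.017,-1.077-np.pi/2,4,5)])
```

```text
[array([ 0.4375, -0.3746,  0.0612]), array([ 0.4375, -0.3746,  0.0612]), array([ 0.4375, -0.3746,  0.0612])]
now [ 0.4375 -0.3746  0.0612] a -2.6453 tilt [-0.0009  0.0014]
-> [ 0.4368 -0.3761  0.017  -2.6478]
[5,0.02,0.03,1.1,0,0,0.001],[5,0.03,0.04,1.11,0,0,0],[5,0.02,0.03,1.1,0,0,0.001],[5,0.03,0.04,1.11,0,0,0.001]
```

Emit:
{"api": "jog_arm", "payload": {"moves": [[[5, 0.02, 0.03, 1.1, 0, 0, 0], [5, 0.03, 0.04, 1.1, 0, 0, 0], [5, 0.02, 0.03, 1.1, 0, 0, 0.002], [5, 0.03, 0.04, 1.1, 0, 0, 0], [0, 0, 0, 0, 0, 0, 0], [0, 0, 0, 0, 0, 0, 0], [0, 0, 0, 0, 0, 0, 0], [0, 0, 0, 0, 0, 0, 0], [0, 0, 0, 0, 0, 0, 0], [0, 0, 0, 0, 0, 0, 0], [0, 0, 0, 0, 0, 0, 0]]]}}

```text
time: 5.6
tool_pos: [0.4365, -0.3773, 0.0172]
tool_rot: [0.0, 0.858, -0.513, 0.0]
contact_force: [0.0, 0.0, -1.8]
gripper_width: 0.225
grasp_force: 61.6
```

Run:
```python
from plan import *
a0=-2.648;st=(np.array([.4368,-.3765,.017]),a0)
plan([(.4368,-.3765,.141,a0,4,0),(.4963,-.4873,.141,-.211,20,0)],st)
```

```text
-> [ 0.4368 -0.3765  0.141  -2.648 ]
[0,0,-0,-3.1,0,0,-0],[0,0,-0,-3.1,0,0,-0],[0,0,-0,-3.1,0,0,-0],[0,0,-0,-3.1,0,0,-0]
-> [ 0.4963 -0.4873  0.141  -0.211 ]
[0,0.63,0,-0,0,0,-0.122],[0,0.62,0.08,-0,0,0,-0.122],[0,0.61,0.15,-0,0,0,-0.122],[0,0.59,0.23,-0,0,0,-0.121],[0,0.56,0.29,-0,0,0,-0.122],[0,0.51,0.36,-0,0,0,-0.122],[0,0.47,0.42,-0,0,0,-0.122],[0,0.41,0.47,-0,0,0,-0.122],[0,0.35,0.53,-0,0,0,-0.122],[0,0.29,0.56,-0,0,0,-0.122],[0,0.22,0.59,0,0,0,-0.121],[0,0.14,0.61,0,0,0,-0.122],[0,0.07,0.62,0,0,0,-0.122],[0,-0.01,0.63,0,0,0,-0.122],[0,-0.09,0.63,0,0,0,-0.122],[0,-0.16,0.6,0,0,0,-0.122],[0,-0.23,0.59,0,0,0,-0.121],[0,-0.3,0.55,0,0,0,-0.122],[0,-0.37,0.51,0,0,0,-0.122],[0,-0.42,0.46,0,0,0,-0.122]
```

Emit:
{"api": "jog_arm", "payload": {"moves": [[[0, 0, 0, -3.1, 0, 0, 0], [0, 0, 0, -3.1, 0, 0, 0], [0, 0, 0, -3.1, 0, 0, 0], [0, 0, 0, -3.1, 0, 0, 0]]]}}

```text
time: 5.93
tool_pos: [0.4362, -0.377, 0.1423]
tool_rot: [-0.0, 0.858, -0.513, -0.0]
contact_force: [0.1, 0.4, -1.5]
gripper_width: 0.216
grasp_force: 61.6
```

Emit:
{"api": "jog_arm", "payload": {"moves": [[[0, 0.63, 0, 0, 0, 0, -0.122], [0, 0.62, 0.08, 0, 0, 0, -0.122], [0, 0.61, 0.15, 0, 0, 0, -0.122], [0, 0.59, 0.23, 0, 0, 0, -0.121], [0, 0.56, 0.29, 0, 0, 0, -0.122], [0, 0.51, 0.36, 0, 0, 0, -0.122], [0, 0.47, 0.42, 0, 0, 0, -0.122], [0, 0.41, 0.47, 0, 0, 0, -0.122], [0, 0.35, 0.53, 0, 0, 0, -0.122], [0, 0.29, 0.56, 0, 0, 0, -0.122], [0, 0.22, 0.59, 0, 0, 0, -0.121], [0, 0.14, 0.61, 0, 0, 0, -0.122], [0, 0.07, 0.62, 0, 0, 0, -0.122], [0, -0.01, 0.63, 0, 0, 0, -0.122], [0, -0.09, 0.63, 0, 0, 0, -0.122], [0, -0.16, 0.6, 0, 0, 0, -0.122], [0, -0.23, 0.59, 0, 0, 0, -0.121], [0, -0.3, 0.55, 0, 0, 0, -0.122], [0, -0.37, 0.51, 0, 0, 0, -0.122], [0, -0.42, 0.46, 0, 0, 0, -0.122]]]}}

```text
time: 7.6
tool_pos: [0.4959, -0.4884, 0.1409]
tool_rot: [-0.0, 0.776, 0.631, -0.0]
contact_force: [0.2, -0.2, -2.0]
gripper_width: 0.223
grasp_force: 61.7
```

Run:
```python
from h import *; from fit import box,ln
from plan import cur
from h import pts
for n in ["side","wrist"]:
    f=grab_frame(n); print(cur()[:2]); cv2.imwrite(f"pics/{n}2.png",f["color"])
    np.savez(f"{n}2.npz",**{k:f[k] for k in ["color","depth","fx","fy","cx","cy","R","t"]})
    if n=="side": P=pts(f); C=f["color"][f["depth"]>0].astype(int)
    else: P,C,_=wpts(f)
    b,g,r=C.T
    k=box(P,.40,.52,-.33,-.2,.005,.02)&~((g>r+15)); A=P[k]
    # riser coords
    yaw=-.211;c,s=np.cos(yaw),np.sin(yaw); d=A[:,:2]-[.4935,-.2423]; L=np.stack([d[:,0]*c+d[:,1]*s,-d[:,0]*s+d[:,1]*c],1)
    print(n,k.sum(),np.percentile(A,[1,50,99],axis=0).round(4).tolist())
    ok=L[:,1]<-.01
    for x0 in np.arange(-.1,.06,.008):
        m=(L[:,0]>=x0)&(L[:,0]<x0+.008)&ok
        if m.sum()>1: print(round(x0+.004,3),m.sum(),"y",L[m,1].min().round(4),L[m,1].max().round(4),"z",A[m,2].mean().round(4))
    r_=regions_of("sample_card",f); print([(x["p"],x["rect"]) for x in r_][:2])
    # probe in the picture
    k=box(P,.4,.62,-.6,-.25,.115,.145)&(r>90)&(abs(b-r)<50); print("strip",k.sum(),cv2.minAreaRect((P[k,:2]*1000).astype(np.float32)) if k.sum()>5 else "")
im=np.hstack([cv2.resize(cv2.imread("pics/side2.png")[150:290,140:400],(520,280)),cv2.resize(cv2.imread("pics/wrist2.png"),(280,280))])
a=cv2.resize(cv2.imread("pics/side2.png")[170:260,170:320],(750,450),interpolation=2)
cv2.imwrite("pics/v2.png",a)
```

```text
(array([ 0.49619417, -0.4892862 ,  0.14106973]), np.float64(-0.20255619468726016))
side 152 [[0.4247, -0.2956, 0.0052], [0.451, -0.2805, 0.0105], [0.4867, -0.2634, 0.0187]]
-0.064 3 y -0.0505 -0.0371 z 0.01
-0.056 21 y -0.0518 -0.0314 z 0.0106
-0.048 13 y -0.0513 -0.0344 z 0.0106
-0.04 30 y -0.0544 -0.0409 z 0.0119
-0.032 19 y -0.0557 -0.0407 z 0.0106
-0.024 21 y -0.0579 -0.0423 z 0.01
-0.016 19 y -0.0571 -0.0388 z 0.0099
-0.008 23 y -0.0591 -0.03 z 0.0107
0.0 3 y -0.0245 -0.0218 z 0.0126
[(0.52, [224.6, 216.2, 23.5, 8.5]), (0.47, [339.9, 250.5, 30.9, 32.7])]
strip 316 ((504.245849609375, -435.0846252441406), (228.04063415527344, 40.499324798583984), 84.46217346191406)
(array([ 0.49580031, -0.48823861,  0.14091396]), np.float64(-0.21510893353446942))Traceback (most recent call last):
  File "<stdin>", line 13, in <module>
    return _quantile_unchecked(
        a, q, axis, out, overwrite_input, method, keepdims, weights)
    return _ureduce(a,
                    func=_quantile_ureduce_func,
    ...<5 lines>...
                    overwrite_input=overwrite_input,
                    method=method)
    r = func(a, **kwargs)
    result = _quantile(arr,
                       quantiles=q,
    ...<2 lines>...
                       out=out,
                       weights=wgt)
    slices_having_nans = np.isnan(arr[-1, ...])
                                  ~~~^^^^^^^^^
IndexError: index -1 is out of bounds for axis 0 with size 0
```

```bash
cat >> plan.py <<'E'
ON=np.array([.5845,-.4146]); YN=-.154
def N(x,y,z,n,o=0,a=YN):
    c,s=np.cos(YN),np.sin(YN); return (ON[0]+c*x-s*y, ON[1]+s*x+c*y, z, a, n, o)
E
python3 - <<'E'
from plan import *
from fit import load,box
P,C,S=load(); b,g,r=C.T; k=box(P,.36,.56,-.6,-.3,-.02,.03)&(b>r+60)&(b>g+20); print("cable",k.sum(),np.percentile(P[k,2],[5,50,95]))
st=(np.array([.496,-.488,.141]),-.211)
plan([N(-.055,-.086,.141,2),N(-.055,-.086,.030,6),N(-.055,-.086,.018,3),N(-.055,.029,.018,8)],st)
E
```

```text
cable 1002 [0.00351531 0.00784446 0.01083809]
-> [ 0.517  -0.4911  0.141  -0.154 ]
[0,0.07,1.06,-0,0,0,-0.028],[0,0.03,1.06,-0,0,0,-0.029]
-> [ 0.517  -0.4911  0.03   -0.154 ]
[0,0,-0,1.85,0,0,-0],[0,0,-0,1.85,0,0,-0],[0,0,-0,1.85,0,0,-0],[0,0,-0,1.85,0,0,-0],[0,0,-0,1.85,0,0,-0],[0,0,-0,1.85,0,0,-0]
-> [ 0.517  -0.4911  0.018  -0.154 ]
[0,0,-0,0.4,0,0,-0],[0,0,-0,0.4,0,0,-0],[0,0,-0,0.4,0,0,-0]
-> [ 0.5346 -0.3775  0.018  -0.154 ]
[0,1.44,-0,-0,0,0,-0],[0,1.44,-0,-0,0,0,-0],[0,1.43,-0,-0,0,0,-0],[0,1.44,-0,-0,0,0,-0],[0,1.44,-0,-0,0,0,-0],[0,1.44,-0,-0,0,0,-0],[0,1.43,-0,-0,0,0,-0],[0,1.44,-0,-0,0,0,-0]
```

Run:
```python
from plan import *
st=(np.array([.496,-.488,.141]),-.211)
plan([N(-.055,-.078,.141,2)],st)
```

```text
-> [ 0.5182 -0.4832  0.141  -0.154 ]
[0,0.47,1.03,-0,0,0,-0.028],[0,0.43,1.05,-0,0,0,-0.029]
```

Emit:
{"api": "jog_arm", "payload": {"moves": [[[0, 0.45, 1.06, 0, 0, 0, -0.028], [0, 0.45, 1.06, 0, 0, 0, -0.029], [0, 0, 0, 1.85, 0, 0, 0], [0, 0, 0, 1.85, 0, 0, 0], [0, 0, 0, 1.85, 0, 0, 0], [0, 0, 0, 1.85, 0, 0, 0], [0, 0, 0, 1.85, 0, 0, 0], [0, 0, 0, 1.85, 0, 0, 0], [0, 0, 0, 0, 0, 0, 0], [0, 0, 0, 0, 0, 0, 0]]]}}

```text
time: 8.58
tool_pos: [0.5185, -0.482, 0.0286]
tool_rot: [-0.002, 0.759, 0.651, 0.0]
contact_force: [-0.3, 0.1, -0.7]
gripper_width: 0.225
grasp_force: 61.5
```

Run:
```python
from plan import *; from h import *; from fit import box
f=grab_frame("side"); P=pts(f); C=f["color"][f["depth"]>0].astype(int); b,g,r=C.T
f2=grab_frame("wrist"); P2,C2,_=wpts(f2); b2,g2,r2=C2.T
c,s=np.cos(YN),np.sin(YN)
def loc(A): d=A[:,:2]-ON; return np.stack([d[:,0]*c+d[:,1]*s,-d[:,0]*s+d[:,1]*c,A[:,2]],1)
for nm,P_,b_,r_ in(("side",P,b,r),("wrist",P2,b2,r2)):
    k=box(P_,.4,.6,-.56,-.3,.010,.027)&(r_>100)&(abs(b_-r_)<45); L=loc(P_[k]); L=L[(L[:,0]<-.035)&(L[:,0]>-.13)]
    print(nm,len(L),np.percentile(L,[1,50,99],axis=0).round(4).tolist())
    for y0 in np.arange(-.05,.11,.02):
        m=(L[:,1]>y0)&(L[:,1]<y0+.02)
        if m.sum()>3: print(round(y0+.01,3),m.sum(),np.percentile(L[m,0],[2,98]).round(4),np.percentile(L[m,2],[5,50,95]).round(4))
st=cur(); print(st[0],st[1],loc(st[0][None]))
cv2.imwrite("pics/v3.png",np.hstack([cv2.resize(f["color"][160:300,160:360],(400,280)),cv2.resize(f2["color"],(400,280))]))
```

```text
side 202 [[-0.0842, -0.1354, 0.013], [-0.0586, -0.1095, 0.0175], [-0.048, 0.0871, 0.0258]]
0.02 7 [-0.0524 -0.0485] [0.0173 0.018  0.0188]
0.08 23 [-0.0846 -0.0721] [0.016  0.0177 0.019 ]
wrist 7969 [[-0.0639, -0.0525, 0.0153], [-0.0551, -0.0019, 0.0169], [-0.0462, 0.0489, 0.0185]]
-0.04 1492 [-0.0638 -0.0464] [0.0159 0.017  0.018 ]
-0.02 1591 [-0.0637 -0.0465] [0.0158 0.0169 0.018 ]
-0.0 1588 [-0.0638 -0.0466] [0.0158 0.0169 0.018 ]
0.02 1565 [-0.0638 -0.0462] [0.0157 0.0168 0.018 ]
0.04 1470 [-0.0638 -0.0466] [0.0156 0.0169 0.0181]
0.06 8 [-0.0583 -0.047 ] [0.0157 0.0159 0.0162]
[ 0.51960303 -0.48387075  0.03169264] -0.15443110575342756 [[-0.05350336 -0.07840564  0.03169264]]
```

View pics/v3.png

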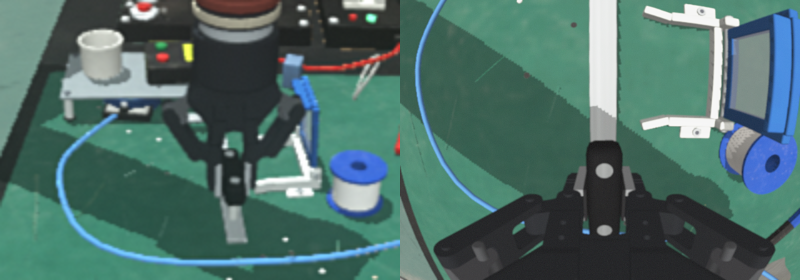

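The strip is level, parallel to the nest and clear of the cable. Now I lower it, insert it, and shift sideways behind the card.

Emit:
{"api": "jog_arm", "payload": {"moves": [[[0, 0, 0, 0.4, 0, 0, 0], [0, 0, 0, 0.4, 0, 0, 0], [0, 0, 0, 0.3, 0, 0, 0], [0, 1.5, 0, 0, 0, 0, 0], [0, 1.5, 0, 0, 0, 0, 0], [0, 1.5, 0, 0, 0, 0, 0], [0, 1.5, 0, 0, 0, 0, 0], [0, 1.5, 0, 0, 0, 0, 0], [0, 1.5, 0, 0, 0, 0, 0], [0, 1.5, 0, 0, 0, 0, 0], [0, 0.3, 0, 0, 0, 0, 0], [0, 0, 0, 0, 0, 0, 0]]]}}

```text
time: 9.68
tool_pos: [0.5353, -0.3753, 0.0191]
tool_rot: [-0.0, 0.759, 0.651, -0.0]
contact_force: [-0.6, 0.1, -0.6]
gripper_width: 0.223
grasp_force: 61.7
```

Run:
```python
from plan import *; from h import *; from fit import box
f2=grab_frame("wrist"); P2,C2,_=wpts(f2); b2,g2,r2=C2.T
c,s=np.cos(YN),np.sin(YN)
def loc(A): d=A[:,:2]-ON; return np.stack([d[:,0]*c+d[:,1]*s,-d[:,0]*s+d[:,1]*c,A[:,2]],1)
L=loc(P2); k=(L[:,2]>.008)&(L[:,2]<.018)&(b2>120)&(abs(b2-r2)<45)&(abs(L[:,1])<.07)&(L[:,0]>-.04)&(L[:,0]<.04); L=L[k]
for x0 in np.arange(-.036,.04,.006):
    m=(L[:,0]>x0)&(L[:,0]<x0+.006); y=L[m,1]
    if m.sum()>4: print(round(x0+.003,3),m.sum(),"neg",np.percentile(y[y<0],[2,98]).round(4) if (y<0).sum()>2 else "","pos",np.percentile(y[y>0],[2,98]).round(4) if (y>0).sum()>2 else "")
m=(abs(L[:,1])<.03); print("stop x",m.sum(),np.percentile(L[m,0],[2,50,98]).round(4))
f=grab_frame("side"); cv2.imwrite("pics/s4.png",f["color"]); print(loc(cur()[0][None]))
r=regions_of("sample_card",f); print([(x["p"],x["rect"]) for x in r][:1])
```

```text
-0.027 70 neg  pos [0.043  0.0487]
-0.021 154 neg  pos [0.0415 0.0482]
-0.015 144 neg  pos [0.04   0.0465]
-0.009 141 neg  pos [0.0385 0.045 ]
-0.003 165 neg [-0.0434 -0.0422] pos [0.0384 0.0452]
0.003 157 neg  pos [0.0379 0.0453]
0.009 145 neg  pos [0.0385 0.0451]
0.015 139 neg  pos [0.0384 0.0449]
0.021 134 neg  pos [0.0381 0.0447]
0.027 449 neg [-0.0046 -0.0001] pos [0.0009 0.0448]
0.033 519 neg [-0.0067 -0.0006] pos [0.0013 0.0451]
0.039 10 neg  pos [0.0348 0.0461]
stop x 575 [0.0271 0.0304 0.0337]
[[-0.05443416  0.02959313  0.01936895]]
[(0.74, [225.3, 216.1, 22.4, 5.2])]
```

Emit:
{"api": "jog_arm", "payload": {"moves": [[[0, 0, -1.2, 0, 0, 0, 0], [0, 0, -1.2, 0, 0, 0, 0], [0, 0, -1.2, 0, 0, 0, 0], [0, 0, -0.7, 0, 0, 0, 0], [0, 0, -0.5, 0, 0, 0, 0], [0, 0, -0.5, 0, 0, 0, 0], [0, 0, 0, 0, 0, 0, 0], [0, -0.5, 0, 0, 0, 0, 0], [0, -0.6, 0, 0, 0, 0, 0], [0, -0.8, 0, 0, 0, 0, 0], [0, -1, 0, 0, 0, 0, 0], [0, -1, 0, 0, 0, 0, 0], [0, -1, 0, 0, 0, 0, 0], [0, 0, 0, 0, 0, 0, 0]]]}}

```text
time: 11.0
tool_pos: [0.475, -0.4197, 0.0195]
tool_rot: [0.001, 0.76, 0.65, -0.0]
contact_force: [0.3, -0.5, -2.1]
gripper_width: 0.226
grasp_force: 61.7
```

```bash
cat > card.py <<'E'
from plan import *; from h import *; from fit import box
c,s=np.cos(YN),np.sin(YN)
def loc(A): d=A[:,:2]-ON; return np.stack([d[:,0]*c+d[:,1]*s,-d[:,0]*s+d[:,1]*c,A[:,2]],1)
def look(n,nm="sample_card",zl=(.006,.016)):
    f=grab_frame(n); r=regions_of(nm,f)
    if n=="wrist":
        P,C,(u,v)=wpts(f)
    else:
        P=pts(f); v,u=np.nonzero(f["depth"]>0)
    for x in r[:1]:
        m=x["pixels"][v,u]; L=loc(P[m]); L=L[(L[:,2]>zl[0])&(L[:,2]<zl[1])]
        if len(L)<5: print(n,x["p"],"few"); continue
        R=cv2.minAreaRect((L[:,:2]*1000).astype(np.float32))
        print(n,nm,round(x["p"],2),np.round(x["rect"]),len(L),np.round(np.percentile(L,[2,50,98],axis=0),4).tolist(),R)
    return f
E
python3 - <<'E'
from card import *
for n in ("side","scene","wrist"): f=look(n); cv2.imwrite(f"pics/{n}5.png",f["color"])
print(loc(cur()[0][None]),state()["contact_force"])
a=cv2.imread("pics/side5.png")[160:300,150:350]; b=cv2.imread("pics/wrist5.png")
cv2.imwrite("pics/v5.png",np.hstack([cv2.resize(a,(400,280)),cv2.resize(b,(400,280))]))
E
```

```text
side sample_card 0.6 [225. 222.  20.  19.] 119 [[-0.1739, 0.0579, 0.0064], [-0.1627, 0.0808, 0.0104], [-0.1309, 0.1169, 0.012]] ((-152.23138427734375, 88.62599182128906), (43.51701354980469, 61.65225601196289), 0.28744035959243774)
wrist sample_card 0.78 [208.  50. 115. 100.] 11156 [[-0.1721, 0.0613, 0.0069], [-0.1448, 0.0843, 0.0083], [-0.1189, 0.1093, 0.0097]] ((-145.87232971191406, 87.17730712890625), (54.021846771240234, 56.15088653564453), 89.70138549804688)
[[-0.1077163  -0.01873053  0.0190193 ]] [ 0.81806941 -0.37918274 -1.5997493 ]
```

View pics/v5.png

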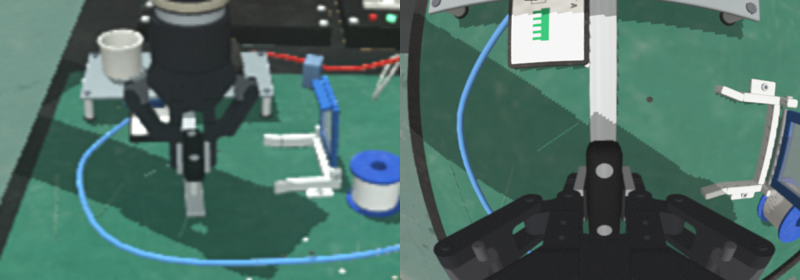

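The card is out and square to the hook, with its near edge at N y≈61 mm. I pitch the strip nose-down so its tail clears the blue cable, then finish the draw.

Emit:
{"api": "jog_arm", "payload": {"moves": [[[0, 0, 0, -0.55, 0, -0.035, 0], [0, 0, 0, -0.6, 0, -0.035, 0], [0, 0, 0, 0, 0, 0, 0], [0, -0.8, 0, 0.06, 0, 0, 0], [0, -1, 0, 0.07, 0, 0, 0], [0, -1.1, 0, 0.08, 0, 0, 0], [0, -1.1, 0, 0.08, 0, 0, 0], [0, -1.1, 0, 0.08, 0, 0, 0], [0, -1.1, 0, 0.08, 0, 0, 0], [0, -1, 0, 0.07, 0, 0, 0], [0, -0.8, 0, 0.06, 0, 0, 0], [0, 0, 0, 0, 0, 0, 0]]]}}

```text
time: 12.3
tool_pos: [0.4623, -0.4983, 0.0306]
tool_rot: [0.023, 0.76, 0.649, -0.027]
contact_force: [-0.5, 0.4, -1.4]
gripper_width: 0.223
grasp_force: 61.7
```

Run:
```python
from card import *
for n in ("wrist","scene"): f=look(n); cv2.imwrite(f"pics/{n}6.png",f["color"])
print(loc(cur()[0][None]),cur()[2][:,2],state()["contact_force"])
```

```text
wrist sample_card 0.29 [545.  81.  30. 130.] 208 [[0.0311, -0.0337, 0.0129], [0.0323, -0.0003, 0.0151], [0.0342, 0.0335, 0.0159]] ((32.50965881347656, 1.87957763671875), (72.33904266357422, 7.84898042678833), 84.48646545410156)
[[-0.10784853 -0.09879058  0.03023889]] [-0.01099846 -0.06889026 -0.99756362] [-0.18366592 -0.41069088 -2.2247309 ]
```

```bash
cat >> card.py <<'E'
def cardpts(n,box_=(-.23,.05,-.08,.13)):
    f=grab_frame(n)
    if n=="wrist": P,C,_=wpts(f)
    else: P=pts(f); C=f["color"][f["depth"]>0].astype(int)
    L=loc(P); b,g,r=C.T
    k=(L[:,0]>box_[0])&(L[:,0]<box_[1])&(L[:,1]>box_[2])&(L[:,1]<box_[3])&(L[:,2]>.006)&(L[:,2]<.0145)&((r>g-12))
    return f,L[k],C[k]
E
python3 - <<'E'
from card import *
f,L,C=cardpts("wrist"); k=L[:,0]<-.12; L=L[k]; print(len(L))
print(np.percentile(L,[2,50,98],axis=0).round(4),cv2.minAreaRect((L[:,:2]*1000).astype(np.float32)))
a=f["color"]; f2=grab_frame("side"); b=f2["color"][160:300,150:350]
cv2.imwrite("pics/v6.png",np.hstack([cv2.resize(a,(400,280)),cv2.resize(b,(400,280))]))
E
```

```text
9777
[[-0.173  -0.0197  0.0069]
 [-0.1439  0.0031  0.0083]
 [-0.121   0.0295  0.0098]] ((-147.2615966796875, 6.144113540649414), (53.946678161621094, 54.71536636352539), 89.23876190185547)
```

View pics/v6.png

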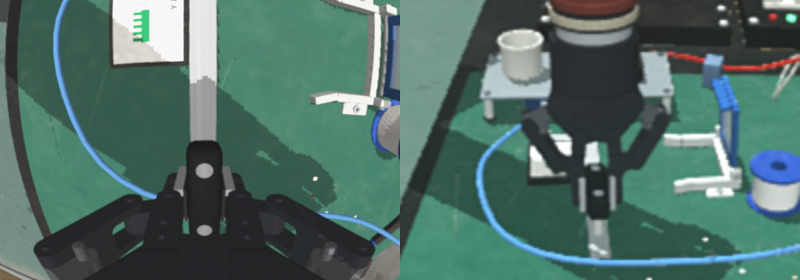

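Emit:
{"api": "jog_arm", "payload": {"moves": [[[0, -0.6, 0, 0.04, 0, 0, 0], [0, -0.7, 0, 0.05, 0, 0, 0], [0, 0, 0, 0, 0, 0, 0], [0, 0.3, 0, -0.02, 0, 0, 0], [0, 0.3, 0.2, -0.02, 0, 0, 0], [0, 0, 0, -1, 0, 0, 0], [0, 0, 0, -3, 0, 0, 0], [0, 0, 0, -4, 0, 0.035, 0], [0, 0, 0, -4, 0, 0.035, 0], [0, 0, 0, 0, 0, 0, 0], [0, 0, 0, 0, 0, 0, 0]]]}}

```text
time: 13.52
tool_pos: [0.4666, -0.4987, 0.1562]
tool_rot: [0.005, 0.76, 0.65, -0.0]
contact_force: [1.1, 0.5, -2.1]
gripper_width: 0.228
grasp_force: 61.8
```

Run:
```python
from card import *
for n in ("wrist","scene","side"):
    f,L,C=cardpts(n,(-.2,-.09,-.06,.07)); cv2.imwrite(f"pics/{n}7.png",f["color"])
    if len(L)>10:
        print(n,len(L),np.percentile(L,[2,50,98],axis=0).round(4).tolist(),cv2.minAreaRect((L[:,:2]*1000).astype(np.float32)))
p,a,R=cur(); print(p,a,R[:,2],loc(p[None]))
# target above: pitch 0 first, yaw turned
st=(p,a)
plan([N(-.40,-.021,.16,13,0,YN-np.pi/2)],st)
```

```text
wrist 4115 [[-0.1727, -0.0307, 0.0068], [-0.1456, 0.002, 0.0083], [-0.1219, 0.0342, 0.0098]] ((-147.26148986816406, 1.6973915100097656), (68.13314056396484, 52.95305633544922), 89.67086791992188)
side 467 [[-0.1711, -0.0334, 0.0072], [-0.1447, -0.0054, 0.0104], [-0.1205, 0.031, 0.0122]] ((-145.8587188720703, -1.0209274291992188), (68.42815399169922, 53.267311096191406), 87.62061309814453)
[ 0.46418147 -0.49523877  0.14857211] -0.15472677854722444 [-0.00175701  0.00213313 -0.99999618] [[-0.10652527 -0.09814034  0.14857211]]
-> [ 0.186  -0.374   0.16   -1.7248]
[0,0.59,-2.26,-0.09,0,0,0.121],[0,0.32,-2.31,-0.09,0,0,0.121],[0,0.03,-2.33,-0.08,0,0,0.12],[0,-0.25,-2.33,-0.09,0,0,0.121],[0,-0.52,-2.27,-0.09,0,0,0.121],[0,-0.8,-2.2,-0.09,0,0,0.121],[0,-1.05,-2.08,-0.09,0,0,0.12],[0,-1.3,-1.94,-0.08,0,0,0.121],[0,-1.52,-1.77,-0.09,0,0,0.121],[0,-1.72,-1.57,-0.09,0,0,0.121],[0,-1.9,-1.36,-0.09,0,0,0.121],[0,-2.05,-1.11,-0.08,0,0,0.12],[0,-2.17,-0.87,-0.09,0,0,0.121]
```

Run:
```python
from card import *
p,a,R=cur(); print(p,a)
plan([N(-.335,-.0195,.16,13,0,YN-np.pi/2)],(np.array([.4655,-.497,.153]),-.154))
```

```text
[ 0.46418147 -0.49523877  0.14857211] -0.15472677854722444
-> [ 0.2505 -0.3825  0.16   -1.7248]
[0,0.62,-1.77,-0.05,0,0,0.121],[0,0.4,-1.83,-0.06,0,0,0.121],[0,0.17,-1.87,-0.05,0,0,0.12],[0,-0.05,-1.87,-0.06,0,0,0.121],[0,-0.27,-1.85,-0.05,0,0,0.121],[0,-0.5,-1.81,-0.05,0,0,0.121],[0,-0.71,-1.73,-0.06,0,0,0.121],[0,-0.92,-1.64,-0.05,0,0,0.121],[0,-1.11,-1.51,-0.05,0,0,0.12],[0,-1.28,-1.37,-0.06,0,0,0.121],[0,-1.43,-1.2,-0.05,0,0,0.121],[0,-1.57,-1.03,-0.06,0,0,0.121],[0,-1.68,-0.82,-0.05,0,0,0.121]
```

Emit:
{"api": "jog_arm", "payload": {"moves": [[[0, 0.62, -1.77, -0.05, 0, 0, 0.121], [0, 0.4, -1.83, -0.06, 0, 0, 0.121], [0, 0.17, -1.87, -0.05, 0, 0, 0.12], [0, -0.05, -1.87, -0.06, 0, 0, 0.121], [0, -0.27, -1.85, -0.05, 0, 0, 0.121], [0, -0.5, -1.81, -0.05, 0, 0, 0.121], [0, -0.71, -1.73, -0.06, 0, 0, 0.121], [0, -0.92, -1.64, -0.05, 0, 0, 0.121], [0, -1.11, -1.51, -0.05, 0, 0, 0.12], [0, -1.28, -1.37, -0.06, 0, 0, 0.121], [0, -1.43, -1.2, -0.05, 0, 0, 0.121], [0, -1.57, -1.03, -0.06, 0, 0, 0.121], [0, -1.68, -0.82, -0.05, 0, 0, 0.121], [0, 0, 0, 0, 0, 0, 0], [0, 0, 0, 0, 0, 0, 0], [0, 0, 0, 0, 0, -0.117, 0], [0, 0, 0, 0, 0, -0.117, 0], [0, 0, 0, 0, 0, -0.116, 0], [0, 0, 0, 0, 0, 0, 0], [0, 0, 0, 0, 0, 0, 0]]]}}

```text
time: 15.33
tool_pos: [0.251, -0.381, 0.1553]
tool_rot: [-0.015, 0.982, -0.074, -0.174]
contact_force: [-0.3, 0.6, -1.1]
gripper_width: 0.225
grasp_force: 61.7
```

Run:
```python
from card import *
for i in range(3):
    f=grab_frame("wrist"); p,a,R=cur(); print(loc(p[None]).round(4),round(a,4),R[:,2].round(4))
# probe geometry from wrist: strip points between card and handle
P,C,_=wpts(f); L=loc(P); b,g,r=C.T
k=(L[:,2]>.07)&(L[:,2]<.17)&(L[:,0]>-.32)&(L[:,0]<-.12)&(abs(L[:,1])<.08)&(r>90)&(abs(b-r)<45); L=L[k]
for x0 in np.arange(-.32,-.12,.02):
    m=(L[:,0]>x0)&(L[:,0]<x0+.02)
    if m.sum()>5: print(round(x0+.01,3),m.sum(),np.percentile(L[m],[2,98],axis=0).round(4).tolist())
f=grab_frame("side"); P=pts(f); L=loc(P); C=f["color"][f["depth"]>0].astype(int); b,g,r=C.T
k=(L[:,2]>.07)&(L[:,2]<.17)&(L[:,0]>-.32)&(L[:,0]<-.12)&(abs(L[:,1])<.08)&(r>90)&(abs(b-r)<45); L=L[k]; print(len(L),np.percentile(L,[2,98],axis=0).round(4).tolist() if len(L)>5 else "")
```

```text
[[-0.3353 -0.0183  0.156 ]] -1.7239 [-0.3382  0.0543 -0.9395]
[[-0.3357 -0.0185  0.1566]] -1.725 [-0.3378  0.0536 -0.9397]
[[-0.3359 -0.0187  0.157 ]] -1.7259 [-0.3376  0.0531 -0.9398]
-0.31 1382 [[-0.3196, -0.0312, 0.1287], [-0.3002, -0.0073, 0.1686]]
-0.29 1664 [[-0.2996, -0.0272, 0.1217], [-0.2804, -0.01, 0.1296]]
-0.27 1707 [[-0.2796, -0.0271, 0.1144], [-0.2604, -0.0102, 0.1223]]
-0.25 1687 [[-0.2595, -0.0275, 0.1072], [-0.2404, -0.0099, 0.1151]]
-0.23 1561 [[-0.2396, -0.0272, 0.0997], [-0.2203, -0.0102, 0.1079]]
-0.21 75 [[-0.2197, -0.027, 0.0987], [-0.2191, -0.0103, 0.1015]]
652 [[-0.3183, -0.0296, 0.0897], [-0.1858, 0.0239, 0.1511]]
```

Emit:
{"api": "jog_arm", "payload": {"moves": [[[0, 1.2, 0, 3.29, 0, 0, 0], [0, 1.2, 0, 3.29, 0, 0, 0], [0, 0.14, 0, 0.38, 0, 0, 0], [0, 0.14, 0, 0.38, 0, 0, 0], [0, 0, 0, 0, 0, 0, 0], [0, 0.47, 0, -0.17, 0, 0, 0], [0, 0.75, 0, -0.27, 0, 0, 0], [0, 0.94, 0, -0.34, 0, 0, 0], [0, 0.94, 0, -0.34, 0, 0, 0], [0, 0.94, 0, -0.34, 0, 0, 0], [0, 0.94, 0, -0.34, 0, 0, 0], [0, 0.94, 0, -0.34, 0, 0, 0], [0, 0, 0, 0, 0, 0, 0]]]}}

```text
time: 16.62
tool_pos: [0.3145, -0.392, 0.079]
tool_rot: [-0.013, 0.982, -0.076, -0.172]
contact_force: [0.2, -0.3, -0.7]
gripper_width: 0.226
grasp_force: 61.7
```

Run:
```python
from card import *
for n in ("wrist","side"):
    f,L,C=cardpts(n,(-.2,.03,-.035,.035)); cv2.imwrite(f"pics/{n}8.png",f["color"])
    k=L[:,0]>-.2
    print(n,len(L),np.percentile(L,[2,50,98],axis=0).round(4).tolist(),cv2.minAreaRect((L[:,:2]*1000).astype(np.float32)))
    if n=="side": a=f["color"][160:300,150:350]
    else: b=f["color"]
    p,a_,R=cur(); print(loc(p[None]).round(4),R[:,2].round(3),state()["contact_force"])
look("wrist");look("side")
cv2.imwrite("pics/v8.png",np.hstack([cv2.resize(a,(400,280)),cv2.resize(b,(400,280))]))
```

```text
Traceback (most recent call last):
IndexError: index -1 is out of bounds for axis 0 with size 0
```

Run:
```python
from card import *
for n in ("side","scene","wrist"):
    f,L,C=cardpts(n,(-.2,.03,-.06,.06)); cv2.imwrite(f"pics/{n}8.png",f["color"])
    b,g,r=C.T
    print(n,len(L))
    if len(L)<8: continue
    for x0 in np.arange(-.2,.03,.01):
        m=(L[:,0]>x0)&(L[:,0]<x0+.01)
        if m.sum()>2: print(round(x0+.005,3),m.sum(),np.percentile(L[m,1],[3,97]).round(3),L[m,2].mean().round(4),C[m].mean(0).round())
look("side");look("scene")
p,a_,R=cur(); print(loc(p[None]).round(4),R[:,2].round(3))
```

```text
side 658
-0.135 6 [-0.028  0.017] 0.0136 [159. 158. 148.]
-0.125 12 [-0.029  0.023] 0.0121 [191. 190. 180.]
-0.115 56 [-0.031  0.031] 0.0103 [185. 188. 184.]
-0.105 92 [-0.031  0.032] 0.0104 [230. 232. 230.]
-0.095 71 [-0.032  0.034] 0.0103 [220. 222. 219.]
-0.085 83 [-0.031  0.033] 0.0104 [236. 237. 236.]
-0.075 94 [-0.03   0.033] 0.0103 [234. 235. 233.]
-0.065 68 [-0.032  0.031] 0.0104 [202. 205. 202.]
-0.025 17 [-0.048  0.045] 0.0109 [220. 222. 217.]
-0.015 22 [-0.045  0.043] 0.0108 [220. 222. 216.]
-0.005 22 [-0.044  0.041] 0.0115 [226. 228. 224.]
0.005 32 [-0.046  0.044] 0.0111 [224. 226. 221.]
0.015 26 [-0.047  0.042] 0.0113 [227. 229. 223.]
0.025 57 [-0.044  0.041] 0.0114 [236. 237. 233.]
scene 0
wrist 0
[[-0.2731 -0.0186  0.0786]] [-0.339  0.054 -0.939]
```

Emit:
{"api": "jog_arm", "payload": {"moves": [[[0, 0.7, 0, -0.25, 0, 0, 0], [0, 0.94, 0, -0.34, 0, 0, 0], [0, 0.94, 0, -0.34, 0, 0, 0], [0, 0.94, 0, -0.34, 0, 0, 0], [0, 0.94, 0, -0.34, 0, 0, 0], [0, 0.94, 0, -0.34, 0, 0, 0], [0, 0.94, 0, -0.34, 0, 0, 0], [0, 0.94, 0, -0.34, 0, 0, 0], [0, 0.28, 0, -0.1, 0, 0, 0], [0, 0.28, 0, -0.1, 0, 0, 0], [0, 0, 0, 0, 0, 0, 0]]]}}

```text
time: 17.93
tool_pos: [0.395, -0.4044, 0.0785]
tool_rot: [-0.013, 0.982, -0.076, -0.173]
contact_force: [-0.1, -0.0, -1.6]
gripper_width: 0.226
grasp_force: 61.7
```

```bash
cat > lk.py <<'E'
from card import *
import sys
f,L,C=cardpts("side",(-.2,.04,-.037,.037)); cv2.imwrite(f"pics/side{sys.argv[1]}.png",f["color"])
for x0 in np.arange(-.06,.04,.004):
    m=(L[:,0]>x0)&(L[:,0]<x0+.004)
    if m.sum()>2: print(round(x0+.002,3),m.sum(),np.percentile(L[m,1],[3,97]).round(3),L[m,2].mean().round(4),C[m].mean(0).round())
p,a_,R=cur(); print(loc(p[None]).round(4),R[:,2].round(3),state()["contact_force"])
E
python3 lk.py 9
```

```text
-0.042 3 [-0.029  0.018] 0.0114 [175. 174. 163.]
-0.038 5 [-0.029 -0.023] 0.01 [103. 104.  94.]
-0.034 36 [-0.032  0.03 ] 0.0104 [145. 150. 143.]
-0.03 34 [-0.031  0.033] 0.0104 [236. 237. 236.]
-0.026 40 [-0.032  0.032] 0.0103 [234. 235. 233.]
-0.022 35 [-0.032  0.03 ] 0.0105 [235. 236. 235.]
-0.018 34 [-0.031  0.034] 0.0105 [236. 237. 235.]
-0.014 24 [-0.031  0.034] 0.0105 [233. 234. 232.]
-0.01 23 [-0.029  0.035] 0.0105 [227. 229. 226.]
-0.006 31 [-0.031  0.036] 0.0106 [235. 236. 234.]
-0.002 35 [-0.031  0.031] 0.0106 [238. 239. 238.]
0.002 34 [-0.031  0.031] 0.0105 [240. 242. 240.]
0.006 37 [-0.031  0.035] 0.0107 [239. 240. 239.]
0.01 35 [-0.031  0.032] 0.0109 [240. 241. 239.]
0.014 34 [-0.029  0.035] 0.0103 [239. 241. 239.]
0.018 20 [-0.028  0.035] 0.0103 [163. 168. 162.]
0.026 20 [-0.032  0.035] 0.0112 [228. 231. 224.]
0.03 33 [-0.028  0.036] 0.0113 [253. 253. 252.]
0.034 9 [-0.017  0.031] 0.0111 [249. 252. 248.]
[[-0.1892 -0.0189  0.0784]] [-0.338  0.053 -0.939] [-0.35833577 -0.31619695 -1.68976215]
```

Emit:
{"api": "jog_arm", "payload": {"moves": [[[0, 0.28, 0, -0.1, 0, 0, 0], [0, 0.28, 0, -0.1, 0, 0, 0], [0, 0.14, 0, -0.05, 0, 0, 0], [0, 0, 0, 0, 0, 0, 0]]]}}

```text
time: 18.32
tool_pos: [0.402, -0.4054, 0.0784]
tool_rot: [-0.013, 0.982, -0.076, -0.173]
contact_force: [0.2, -1.2, -1.9]
gripper_width: 0.226
grasp_force: 61.7
```

Emit:
{"api": "jog_arm", "payload": {"moves": [[[0, 0.14, 0, -0.05, 0, 0, 0], [0, 0, 0, 0, 0, 0, 0]]]}}

```text
time: 18.48
tool_pos: [0.4027, -0.4056, 0.0787]
tool_rot: [-0.014, 0.982, -0.076, -0.174]
contact_force: [-3.8, -0.1, 1.1]
gripper_width: 0.224
grasp_force: 61.8
```

```bash
python3 lk.py 10
```

```text
-0.038 3 [-0.029 -0.013] 0.0125 [177. 177. 167.]
-0.034 5 [-0.029 -0.015] 0.0114 [169. 168. 158.]
-0.03 5 [-0.033  0.014] 0.0096 [104. 105.  96.]
-0.026 40 [-0.032  0.032] 0.0102 [168. 172. 167.]
-0.022 35 [-0.031  0.035] 0.0106 [232. 232. 231.]
-0.018 39 [-0.032  0.03 ] 0.0106 [235. 236. 234.]
-0.014 34 [-0.03   0.033] 0.0107 [241. 242. 241.]
-0.01 29 [-0.03   0.034] 0.0106 [237. 238. 237.]
-0.006 21 [-0.03   0.035] 0.0106 [234. 236. 233.]
-0.002 25 [-0.031  0.036] 0.0107 [231. 232. 230.]
0.002 31 [-0.03   0.034] 0.0106 [235. 237. 234.]
0.006 36 [-0.033  0.036] 0.0107 [238. 240. 238.]
0.01 38 [-0.03   0.031] 0.0105 [240. 242. 240.]
0.014 34 [-0.03   0.033] 0.0107 [244. 245. 244.]
0.018 34 [-0.031  0.032] 0.0109 [242. 243. 241.]
0.022 36 [-0.031  0.032] 0.0109 [227. 230. 227.]
0.026 30 [-0.03   0.035] 0.0104 [180. 184. 175.]
0.03 35 [-0.032  0.034] 0.0115 [254. 255. 254.]
0.034 6 [-0.01   0.029] 0.011 [247. 251. 245.]
[[-0.181  -0.019   0.0786]] [-0.34   0.053 -0.939] [-3.48392497  0.56317802  0.19811928]
```

Emit:
{"api": "jog_arm", "payload": {"moves": [[[0, 0.1, 0, -0.04, 0, 0, 0], [0, 0, 0, 0, 0, 0, 0]]]}}

```text
time: 18.7
tool_pos: [0.403, -0.4057, 0.0789]
tool_rot: [-0.014, 0.981, -0.076, -0.175]
contact_force: [-6.9, 0.9, 2.0]
gripper_width: 0.221
grasp_force: 62.0
```

Emit:
{"api": "jog_arm", "payload": {"moves": [[[0, 0.1, 0, -0.04, 0, 0, 0], [0, 0, 0, 0, 0, 0, 0]]]}}

```text
time: 18.87
tool_pos: [0.4031, -0.4058, 0.0792]
tool_rot: [-0.014, 0.981, -0.076, -0.177]
contact_force: [-8.8, 1.8, 4.2]
gripper_width: 0.222
grasp_force: 62.1
```

Emit:
{"api": "jog_arm", "payload": {"moves": [[[0, -0.94, 0, 0.34, 0, 0, 0], [0, -1.88, 0, 0.69, 0, 0, 0], [0, -1.03, 0, -2.8, 0, 0, 0], [0, -1.03, 0, -2.8, 0, 0, 0], [0, -1.03, 0, -2.8, 0, 0, 0], [0, 0, 0, 0, 0, 0.117, 0], [0, 0, 0, 0, 0, 0.117, 0], [0, 0, 0, 0, 0, 0.116, 0], [0, 0, 0, 0, 0, 0, 0], [0, 0, 0, 0, 0, 0, 0], [0, 0, 0, 0, 0, 0, 0]]]}}

```text
time: 19.78
tool_pos: [0.3756, -0.4014, 0.1681]
tool_rot: [0.0, 0.997, -0.078, -0.001]
contact_force: [-0.3, -0.3, -0.7]
gripper_width: 0.226
grasp_force: 61.6
```

```bash
python3 lk.py 11
python3 - <<'E'
from card import *; from fit import load
P,C,S=load(); b,g,r=C.T; L=loc(P); k=(b>r+60)&(b>g+20)&(L[:,2]<.02)&(L[:,2]>0)&(L[:,0]>-.3)&(L[:,0]<0)
for x0 in np.arange(-.22,-.03,.02):
    m=k&(L[:,0]>x0)&(L[:,0]<x0+.02)&(L[:,1]<-.05)&(L[:,1]>-.25)
    if m.sum()>2: print("cable",round(x0+.01,3),m.sum(),np.percentile(L[m,1],[5,50,95]).round(3))
p,a,R=cur(); print(loc(p[None]),p,a,R[:,2])
plan([N(-.10,-.072,.17,13,0,YN)],(p,a))
E
```

```text
-0.03 9 [-0.03   0.016] 0.0099 [64. 68. 60.]
-0.026 39 [-0.031  0.033] 0.0103 [146. 150. 145.]
-0.022 36 [-0.031  0.034] 0.0104 [214. 216. 213.]
-0.018 35 [-0.031  0.032] 0.0105 [212. 215. 211.]
-0.014 37 [-0.031  0.033] 0.0106 [224. 227. 224.]
-0.01 27 [-0.03   0.036] 0.0108 [235. 237. 235.]
-0.006 24 [-0.032  0.033] 0.0105 [233. 235. 232.]
-0.002 23 [-0.03   0.036] 0.0106 [234. 236. 234.]
0.002 28 [-0.031  0.033] 0.0104 [241. 242. 240.]
0.006 37 [-0.03   0.034] 0.0106 [240. 241. 239.]
0.01 35 [-0.028  0.034] 0.0108 [245. 246. 245.]
0.014 35 [-0.03   0.033] 0.0106 [244. 245. 243.]
0.018 33 [-0.033  0.032] 0.0108 [240. 242. 240.]
0.022 35 [-0.031  0.036] 0.0111 [228. 231. 227.]
0.026 29 [-0.025  0.035] 0.0108 [175. 179. 171.]
0.03 35 [-0.031  0.034] 0.0116 [254. 254. 253.]
0.034 8 [-0.017  0.031] 0.0108 [247. 250. 245.]
[[-0.2081 -0.0189  0.168 ]] [-0.001  0.    -1.   ] [ 0.035311   -0.08122206 -1.47894976]
cable -0.21 100 [-0.093 -0.073 -0.053]
cable -0.19 73 [-0.119 -0.107 -0.094]
cable -0.17 60 [-0.133 -0.126 -0.119]
cable -0.15 58 [-0.142 -0.137 -0.13 ]
cable -0.13 59 [-0.148 -0.144 -0.139]
cable -0.11 55 [-0.151 -0.15  -0.145]
cable -0.09 50 [-0.154 -0.152 -0.147]
cable -0.07 57 [-0.156 -0.153 -0.15 ]
cable -0.05 61 [-0.157 -0.155 -0.151]
cable -0.03 52 [-0.16  -0.157 -0.153]
[[-0.20807051 -0.01893612  0.16797554]] [ 0.37598727 -0.40139566  0.16797554] -1.725567639661369 [-1.00763352e-03  1.37556841e-04 -9.99999483e-01]
-> [ 0.4746 -0.4704  0.17   -0.154 ]
[0,0.83,0.41,-0.02,0,0,-0.121],[0,0.78,0.5,-0.01,0,0,-0.121],[0,0.71,0.6,-0.02,0,0,-0.121],[0,0.63,0.67,-0.01,0,0,-0.121],[0,0.55,0.75,-0.02,0,0,-0.12],[0,0.45,0.81,-0.01,0,0,-0.121],[0,0.35,0.86,-0.02,0,0,-0.121],[0,0.25,0.89,-0.01,0,0,-0.121],[0,0.14,0.91,-0.02,0,0,-0.121],[0,0.02,0.93,-0.02,0,0,-0.121],[0,-0.09,0.92,-0.01,0,0,-0.121],[0,-0.19,0.91,-0.02,0,0,-0.121],[0,-0.31,0.87,-0.01,0,0,-0.121]
```

Emit:
{"api": "jog_arm", "payload": {"moves": [[[0, 0.83, 0.41, 0, 0, 0, -0.121], [0, 0.78, 0.5, 0, 0, 0, -0.121], [0, 0.71, 0.6, 0, 0, 0, -0.121], [0, 0.63, 0.67, 0, 0, 0, -0.121], [0, 0.55, 0.75, 0, 0, 0, -0.12], [0, 0.45, 0.81, 0, 0, 0, -0.121], [0, 0.35, 0.86, 0, 0, 0, -0.121], [0, 0.25, 0.89, 0, 0, 0, -0.121], [0, 0.14, 0.91, 0, 0, 0, -0.121], [0, 0.02, 0.93, 0, 0, 0, -0.121], [0, -0.09, 0.92, 0, 0, 0, -0.121], [0, -0.19, 0.91, 0, 0, 0, -0.121], [0, -0.71, 0.87, 0, 0, 0, -0.121], [0, 0, 0, 2.7, 0, 0, 0], [0, 0, 0, 2.7, 0, 0, 0], [0, 0, 0, 2.7, 0, 0, 0], [0, 0, 0, 2.7, 0, 0, 0], [0, 0, 0, 2.7, 0, 0, 0], [0, 0, 0, 0, 0, 0, 0], [0, 0, 0, 0, 0, 0, 0]]]}}

```text
time: 21.5
tool_pos: [0.4728, -0.4727, 0.0303]
tool_rot: [-0.003, 0.759, 0.651, -0.0]
contact_force: [0.5, -0.7, -0.7]
gripper_width: 0.227
grasp_force: 61.6
```

Run:
```python
from card import *
f=grab_frame("wrist"); P,C,_=wpts(f); L=loc(P); b,g,r=C.T
k=(L[:,2]>.008)&(L[:,2]<.035)&(L[:,0]>-.13)&(L[:,0]<-.07)&(L[:,1]>-.05)&(L[:,1]<.1)&(r>90)&(abs(b-r)<45); L=L[k]
for y0 in np.arange(-.04,.1,.02):
    m=(L[:,1]>y0)&(L[:,1]<y0+.02)
    if m.sum()>5: print(round(y0+.01,3),m.sum(),np.percentile(L[m][:,[0,2]],[2,50,98],axis=0).round(4).tolist())
p,a,R=cur(); print(loc(p[None]),R[:,2])
```

```text
-0.03 1529 [[-0.1114, 0.0156], [-0.1027, 0.0169], [-0.0941, 0.0182]]
-0.01 1600 [[-0.1112, 0.0156], [-0.1027, 0.017], [-0.0939, 0.0183]]
0.01 1589 [[-0.1115, 0.0156], [-0.1027, 0.017], [-0.0943, 0.0184]]
0.03 1530 [[-0.1115, 0.0156], [-0.1027, 0.0171], [-0.0943, 0.0184]]
0.05 973 [[-0.1116, 0.0156], [-0.1027, 0.0171], [-0.0942, 0.0186]]
[[-0.10018956 -0.07589101  0.03294693]] [-5.89477504e-04  3.72554599e-04 -9.99999757e-01]
```

Emit:
{"api": "jog_arm", "payload": {"moves": [[[0, 0, 0, 0.5, 0, 0, 0], [0, 0, 0, 0.4, 0, 0, 0], [0, 0, 0, 0.2, 0, 0, 0], [0, 0, 0, 0.1, 0, 0, 0], [0, 0, 0, 0, 0, 0, 0]]]}}

```text
time: 21.97
tool_pos: [0.473, -0.4743, 0.0214]
tool_rot: [0.0, 0.759, 0.651, -0.0]
contact_force: [-0.2, -0.0, -1.8]
gripper_width: 0.222
grasp_force: 61.6
```

Emit:
{"api": "jog_arm", "payload": {"moves": [[[0, 0, 0, 0.1, 0, 0, 0], [0, 0, 0, 0, 0, 0, 0]]]}}

```text
time: 22.13
tool_pos: [0.473, -0.4743, 0.0202]
tool_rot: [0.0, 0.759, 0.651, -0.0]
contact_force: [0.1, -0.3, -1.4]
gripper_width: 0.224
grasp_force: 61.6
```

Emit:
{"api": "jog_arm", "payload": {"moves": [[[0, 0, 0, 0.08, 0, 0, 0], [0, 0, 0, 0, 0, 0, 0]]]}}

```text
time: 22.3
tool_pos: [0.4729, -0.4742, 0.0192]
tool_rot: [-0.0, 0.759, 0.651, -0.0]
contact_force: [-0.5, -0.2, -2.2]
gripper_width: 0.23
grasp_force: 61.6
```

Emit:
{"api": "jog_arm", "payload": {"moves": [[[0, 0, 0, 0.1, 0, 0, 0], [0, 0, 0, 0, 0, 0, 0]]]}}

```text
time: 22.47
tool_pos: [0.4729, -0.4741, 0.0181]
tool_rot: [-0.0, 0.759, 0.651, 0.0]
contact_force: [-0.7, 0.9, -1.1]
gripper_width: 0.225
grasp_force: 61.6
```

Emit:
{"api": "jog_arm", "payload": {"moves": [[[0, 0, 0, 0.07, 0, 0, 0], [0, 0, 0, 0, 0, 0, 0]]]}}

```text
time: 22.63
tool_pos: [0.4729, -0.4742, 0.0174]
tool_rot: [-0.0, 0.759, 0.651, -0.0]
contact_force: [0.0, -1.2, -1.9]
gripper_width: 0.223
grasp_force: 61.6
```

Emit:
{"api": "jog_arm", "payload": {"moves": [[[5, 0, 0, 0, 0, 0, 0], [5, 0, 0, 0, 0, 0, 0], [5, 0, 0, 0, 0, 0, 0], [5, 0, 0, 0, 0, 0, 0], [5, 0, 0, -1, 0, 0, 0], [5, 0, 0, -3.5, 0, 0, 0], [5, 0, 0, -3.5, 0, 0, 0], [0, 0, 0, -4, 0, 0, 0], [0, 0, 0, -4, 0, 0, 0], [0, 1.68, 2.92, 0, 0, 0, 0], [0, 1.68, 2.92, 0, 0, 0, 0], [0, 1.68, 2.92, 0, 0, 0, 0], [0, 1.68, 2.92, 0, 0, 0, 0], [0, 1.68, 2.92, 0, 0, 0, 0], [0, 1.68, 2.92, 0, 0, 0, 0], [0, 0, 0, 0, 0, 0, 0], [0, 0, 0, 0, 0, 0, 0]]]}}

```text
time: 24.05
tool_pos: [0.663, -0.4003, 0.178]
tool_rot: [0.0, 0.759, 0.652, -0.0]
contact_force: [-0.7, 0.2, 0.0]
gripper_width: -0.002
grasp_force: 0.0
```

Run:
```python
from card import *
p,a,R=cur(); print(loc(p[None]),a,R[:,2],state()["gripper_width"])
f=grab_frame("scene"); cv2.imwrite("pics/scene12.png",f["color"]); P=pts(f); L=loc(P); C=f["color"][f["depth"]>0].astype(int); b,g,r=C.T
k=(L[:,2]>.05)&(L[:,2]<.1)&(abs(L[:,1])<.05)&(abs(L[:,0])<.06)&(b>r+50); print("frame",k.sum(),np.percentile(L[k],[2,50,98],axis=0).round(4).tolist() if k.sum()>5 else "")
f2=grab_frame("side"); cv2.imwrite("pics/side12.png",f2["color"])
P=pts(f2); L=loc(P); C=f2["color"][f2["depth"]>0].astype(int); b,g,r=C.T
k=(L[:,2]>.05)&(L[:,2]<.1)&(abs(L[:,1])<.05)&(abs(L[:,0])<.06)&(b>r+50); print("frame",k.sum(),np.percentile(L[k],[2,50,98],axis=0).round(4).tolist() if k.sum()>5 else "")
k=(L[:,2]>.002)&(L[:,2]<.012)&(L[:,0]>-.2)&(L[:,0]<-.06)&(L[:,1]>-.15)&(L[:,1]<.12)&(r>110)&(abs(b-r)<45); print("probe",k.sum(),np.percentile(L[k],[2,50,98],axis=0).round(4).tolist())
im=np.hstack([cv2.resize(f["color"][120:330,150:410],(400,323)),cv2.resize(f2["color"][150:300,150:400],(400,323))]); cv2.imwrite("pics/v12.png",im)
```

```text
[[0.07536512 0.02619999 0.17795263]] -0.1513203392772984 [ 9.80419679e-05 -3.18682536e-04 -9.99999944e-01] -0.00238900295723905
frame 0 
frame 197 [[0.0184, -0.0357, 0.0527], [0.0295, -0.0147, 0.0903], [0.0355, 0.0277, 0.0932]]
probe 367 [[-0.1474, -0.1343, 0.0027], [-0.105, 0.0285, 0.0054], [-0.0944, 0.0869, 0.0083]]
```

View pics/v12.png

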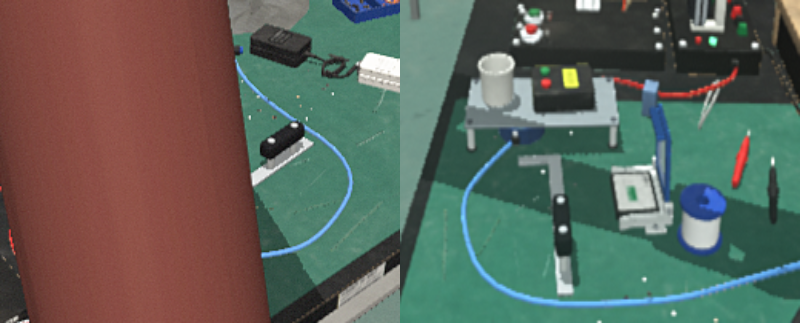

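Emit:
{"api": "jog_arm", "payload": {"moves": [[[0, 0, 0, 3.1, 0, 0, 0], [0, 0, 0, 3.1, 0, 0, 0], [0, 0, 0, 3.1, 0, 0, 0], [0, 0, -1.2, 0, 0, 0, 0], [0, 0, -1, 0, 0, 0, 0], [0, 0, -1.3, 0.16, 0, 0, 0], [0, 0, -1.27, 0.43, 0, 0, 0], [0, 0, -1.16, 0.67, 0, 0, 0], [0, 0, -1, 0.89, 0, 0, 0], [0, 0, 0, 0, 0, 0, 0]]]}}

```text
time: 24.98
tool_pos: [0.5895, -0.3909, 0.0615]
tool_rot: [-0.002, 0.76, 0.65, -0.001]
contact_force: [-0.4, -0.2, -0.0]
gripper_width: -0.001
grasp_force: 0.0
```

```bash
cat > fr.py <<'E'
from card import *
p,a,R=cur(); print(loc(p[None]).round(4),state()["contact_force"])
f2=grab_frame("side"); cv2.imwrite("pics/sidefr.png",f2["color"])
P=pts(f2); L=loc(P); C=f2["color"][f2["depth"]>0].astype(int); b,g,r=C.T
k=(L[:,2]>.012)&(L[:,2]<.1)&(abs(L[:,1])<.045)&(L[:,0]>-.08)&(L[:,0]<.05)&(b>r+50); L=L[k]
for x0 in np.arange(-.06,.05,.01):
    m=(L[:,0]>x0)&(L[:,0]<x0+.01)
    if m.sum()>2: print(round(x0+.005,3),m.sum(),np.percentile(L[m,2],[5,50,95]).round(4))
E
python3 fr.py
```

```text
[[0.0013 0.0242 0.0615]] [-0.42138076 -0.15228659 -0.0118435 ]
-0.025 68 [0.0584 0.0626 0.0676]
-0.015 85 [0.0633 0.0684 0.0707]
-0.005 19 [0.0529 0.0569 0.0637]
0.005 23 [0.0441 0.0483 0.0535]
0.015 30 [0.0329 0.0393 0.0445]
0.025 32 [0.0253 0.0299 0.0345]
0.035 38 [0.022  0.0241 0.0267]
```

Emit:
{"api": "jog_arm", "payload": {"moves": [[[0, 0, -0.7, 1.08, 0, 0, 0], [0, 0, -0.5, 1.2, 0, 0, 0], [0, 0, -0.3, 1.2, 0, 0, 0], [0, 0, 0, 0.3, 0, 0, 0], [0, 0, 0, 0, 0, 0, 0]]]}}

```text
time: 25.45
tool_pos: [0.5768, -0.3874, 0.0224]
tool_rot: [-0.002, 0.759, 0.651, -0.0]
contact_force: [0.5, 0.1, 0.1]
gripper_width: -0.002
grasp_force: 0.0
```

Emit:
{"api": "jog_arm", "payload": {"moves": [[[0, 0, 0, 0.3, 0, 0, 0], [0, 0, 0, 0, 0, 0, 0]]]}}

```text
time: 25.62
tool_pos: [0.5785, -0.3884, 0.0219]
tool_rot: [-0.0, 0.759, 0.651, 0.0]
contact_force: [0.0, 1.0, 0.1]
gripper_width: 0.003
grasp_force: 0.0
```

```bash
python3 fr.py
```

```text
[[-0.0099  0.0249  0.0219]] [0.00865164 1.02394075 0.10353129]
-0.035 83 [0.0188 0.0214 0.0226]
-0.025 26 [0.0179 0.0208 0.0227]
-0.015 22 [0.0174 0.0206 0.0219]
-0.005 19 [0.0164 0.0199 0.0224]
0.005 28 [0.0165 0.0205 0.0225]
0.015 29 [0.0182 0.021  0.0226]
0.025 54 [0.0182 0.0216 0.0229]
0.035 25 [0.0199 0.0215 0.0227]
```

Emit:
{"api": "jog_arm", "payload": {"moves": [[[0, 0, 0, 0.15, 0, 0, 0], [0, 0, 0, 0, 0, 0, 0]]]}}

```text
time: 25.83
tool_pos: [0.5787, -0.3887, 0.0211]
tool_rot: [0.0, 0.759, 0.651, 0.0]
contact_force: [0.1, -0.0, 0.3]
gripper_width: 0.001
grasp_force: 0.0
```

Emit:
{"api": "jog_arm", "payload": {"moves": [[[0, 0, 0, 0.15, 0, 0, 0], [0, 0, 0, 0, 0, 0, 0]]]}}

```text
time: 26.0
tool_pos: [0.5788, -0.3887, 0.0209]
tool_rot: [0.0, 0.759, 0.651, 0.0]
contact_force: [-2.4, 2.4, 6.4]
gripper_width: 0.001
grasp_force: 3.1
```

Emit:
{"api": "jog_arm", "payload": {"moves": [[[0, 0, 0, 0.1, 0, 0, 0], [0, 0, 0, 0, 0, 0, 0]]]}}

```text
time: 26.17
tool_pos: [0.5788, -0.3888, 0.0208]
tool_rot: [0.0, 0.759, 0.651, 0.0]
contact_force: [-4.1, 3.5, 10.8]
gripper_width: 0.002
grasp_force: 5.0
```

Emit:
{"api": "jog_arm", "payload": {"moves": [[[0, 0, 0, -1, 0, 0, 0], [0, 0, 0, -4, 0, 0, 0], [0, 0, 0, -4, 0, 0, 0], [0, 0, 0, -4, 0, 0, 0], [0, 0, 0, -4, 0, 0, 0], [0, 4, 0, 0, 0, 0, 0], [0, 4, 0, 0, 0, 0, 0], [0, 4, 0, 0, 0, 0, 0], [0, 4, 0, 0, 0, 0, 0], [0, 4, 0, 0, 0, 0, 0], [0, 0, 0, 0, 0, 0, 0], [0, 0, 0, 0, 0, 0, 0]]]}}

```text
time: 27.17
tool_pos: [0.6094, -0.189, 0.1888]
tool_rot: [0.0, 0.758, 0.652, 0.0]
contact_force: [0.2, -0.1, 0.3]
gripper_width: 0.003
grasp_force: 0.0
```

```bash
python3 fr.py
python3 - <<'E'
import cv2,numpy as np
from h import *
f=grab_frame("scene"); f2=grab_frame("side")
im=np.hstack([cv2.resize(f["color"][120:330,150:410],(400,323)),cv2.resize(f2["color"][150:300,150:400],(400,323))]); cv2.imwrite("pics/v13.png",im)
E
```

```text
[[-0.01    0.2268  0.1888]] [ 0.21168736 -0.06557594  0.34215799]
-0.035 91 [0.0177 0.0212 0.0232]
-0.025 36 [0.0185 0.0205 0.023 ]
-0.015 31 [0.0177 0.0211 0.0228]
-0.005 29 [0.0164 0.0211 0.0223]
0.005 35 [0.0165 0.0208 0.0223]
0.015 35 [0.0176 0.0211 0.0219]
0.025 61 [0.0195 0.0211 0.0229]
0.035 28 [0.0205 0.0215 0.0229]
```

View pics/v13.png

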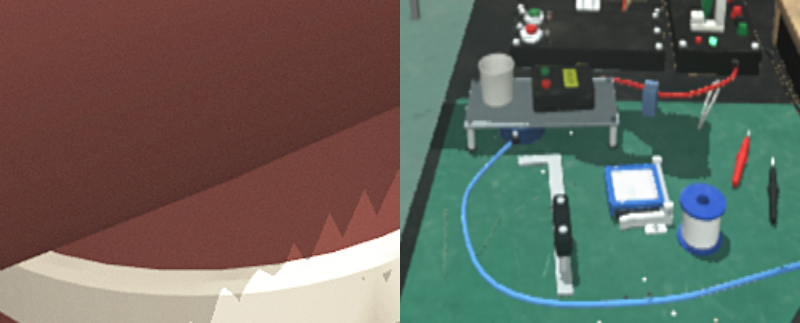

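The side view shows the frame shut level over the card, with its top at 21 mm. The probe lies flat about 70 mm in front of the nest, and the bystanders are where they were. Handing in.

```bash
python3 -c "
from plant import *
print(job_done())"
```

```text
the job is handed in; nothing more can be done
None
```

The job is handed in at about 27 s of the 67 s allowed: the card is home in the nest, the probe lies flat about 70 mm in front of it, the window frame is shut level over the card, and the counter, cup, spool and relay look unmoved.

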